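# Hang up the wedge tote and press the carving blank onto its pinning stand

### The arm

A 6-joint arm with a two-finger parallel gripper is mounted at the origin on the work surface. World frame = base frame: x ahead of the robot, y to its left, z up, the work surface at z = 0. Lengths are in m, angles in rad, forces in N, time in s.
With the tool pointing down it reaches from about 0.35 to 0.975 m from the base axis. Payload 4.9 kg.
Tool frame: the origin (TCP) lies at the very end of the fingers, on their centre line; the grasp point (between the pads) lies 19 mm behind it (manip.grip_depth is the distance from the TCP to the grasp point, in m); z points along the fingers, x is the direction in which the jaws open and shut, and the axes are right-handed (so a half turn about z gives the same grasp; the last joint's range is limited). The gripper opens to 85 mm and grips with 20 to 120 N. Pads are 22 mm wide; open, the fingers measure 114 mm over their backs; the gripper's body (76 mm by 85 mm) begins 54 mm behind the grasp point. The pads swing forward as they close: fully open they stand 13 mm farther back than shut.
Start: joints at [-1.447, 0.053, 1.613, -0, 1.476, -0.119], TCP at [0.15, -0.607, 0.231] pointing down, gripper open.
Joint ranges: [-3.01, 3.01], [-1.01, 2.22], [0.06, 2.58], [-1.02, 4.17], [0.09, 2.62], [-3.14, 3.14]. Speed limits (rad/s): [2.57, 2.57, 3.14, 3.14, 3.14, 3.14].

### API

Orientations are given as a unit quaternion [w, x, y, z].
In Python, from plant import manip gives the robot as it stands. The module is installed in compiled form; this text tells all that it offers.
- The arm moves only by the shell command python3 -m crank 'ROWS' [OPENING]. ROWS is JSON, a list of rows, each a list of 4 numbers: the shift along the tool's x, y, z in cm, then the turn about the tool's z in units of 6 degrees (1.0 is 6 degrees). A call has 1 to 10 rows; each row shifts and turns the commanded pose from where the row before left it, along the tool's axes as they then stand; what a row does not reach is not made up. A row lasts 1/12 s, in which the tool goes at most 41.7 mm and 7.16 degrees, less where a joint would pass 70% of its speed; a pose out of reach is approached as far as the arm can. A call with a gripper value outside its range is refused whole. OPENING is the opening, from 0 (shut) to 1 (fully open), set as the call begins (- or left out, the last holds). The fingers move at their own pace and stop on an object; the grip force is fixed at half the most. Time passes only in rows, so rows that do not move let the fingers close. It gives the time, the measured TCP pose, the force and the opening at its end, in the units of the state.
- manip.state(): the state, without advancing time (a new reading comes with each control period).
- manip.grab_frame(name): name is "scene" or "top" or "wrist"; returns a dict with "img" (420x560x3 uint8, red, green, blue), "intrinsics" (3x3 intrinsics, pixels), "position" and "orientation" of the camera in the world. Camera axes: x right, y up, looking along -z (the intrinsics and any distortion apply to the point x, -y, -z); pixel columns grow to the right and rows downward; lengths in m; the calibration is good to about 2 mm. A picture is of the moment at which its call begins. There is no depth.
- manip.job_done(): hands the job in, once; it reports no verdict.
The state is a dict: "time": time; "joint_pos": joint angles; "joint_vel": joint speeds; "joint_efforts": joint torques, N m; "tool_pos": TCP position; "tool_rot": TCP orientation; "contact_force": force on the tool from outside, world axes, zero at the start; "ft_torque": the same for the moment, N m; "gripper_width": opening from 0.0 (shut) to 1.0 (fully open).
Only numpy, scipy, OpenCV 4.12 (cv2) and the standard library are available. Lean on these libraries where they do the work, as an engineer would, in place of code of your own. Each camera call takes 0.05 s, during which the arm holds its last target.

### The job

A small wooden tote of wedges is standing on the beech carving blank: hang the tote by the middle of its handle bar on the steel hook and let go of it, keeping it upright all the way. Then fit the blank over the pin of the pinning stand, so that the pin goes up the hidden hole in its underside and its long side runs along the long side of the pad, and press the sprung pad fully down with it. Finish while still holding the blank pressed down with the gripper, and leave the other things on the bench where they are.

Things in the scene. Friction and masses are not known exactly. Their poses are not given: they have to be found in the camera images.
- tote_bar (a point): Centre of the straight handle bar of the loose wooden tote. The bar runs along the y axis and is 10 mm thick (x), 16 mm high (z) and 124 mm long between two end boards. This point is 120 mm above the tote's underside; the bar's underside is 112 mm above it, and the opening between box and bar is 64 mm high. z is up.
- tote: The whole tote, origin at the centre of its underside: an open box 60 mm (x) x 140 mm (y), 48 mm high, holding wedges, with an upright board (8 mm thick, to 128 mm high) at each end that carries the handle bar. About 0.25 kg. At the start it stands on the blank, roughly along its length.
- hook_seat (a point): Hanging place of the fixed hook: top of the lowest, level part of a round bar 10 mm thick, 155 mm above the bench. The hook bar runs along this frame's x axis, level for 13 mm either side; towards -x it turns up to its free tip, 34 mm out and 14 mm above this point. The tote's bar comes in over the tip from the -x side, the box passing below the hook, and hangs across it from its middle.
- blank_center (a point): Centre (half-way up) of the loose beech carving blank: a plain block 56 mm (x) x 100 mm (y) x 45 mm high, about 0.18 kg, lying on the bench. In the middle of its underside is a blind round hole, 17 mm wide and 32 mm deep, not visible.
- stand: The fixed pinning stand: plywood base 110 mm (x) x 130 mm (y) x 18 mm high, with an upright steel pin in the middle and a sprung aluminium pad above the base. Origin at the centre of the base's underside, on the bench; y is the long direction.
- pin_tip (a point): Top of the upright pin of the stand, 57 mm above the bench. The pin is 14 mm thick with a chamfered tip (3 mm wide, 4 mm high) and stands 19 mm above the unpressed pad.
- pad (a joint): How far the sprung pad (80 mm in x, 110 mm in y, with a hole for the pin) is pressed down, in m: 0 at rest (top 38 mm above the bench), 0.008 fully down on its stop (top 30 mm above the bench). The push needed grows from about 6 N to about 14 N fully down; the blank's weight alone does not move it, and it springs back when let go.
- hook: The fixed steel hook stand, origin on the bench straight below the hanging place, same axes: on the +x side the hook bar rises gently (15 mm) to an upright post, 16 mm thick and 170 mm high, 65 mm away, on a round foot 90 mm wide.
- gouge_grip (a point): Bystander: handle of a carving gouge lying on the bench, about 190 mm long, 30 mm high at most.
- stone: Bystander: grey sharpening stone 130 x 42 x 24 mm, lying; origin at the centre of its underside.
- jar: Bystander: small glass jar, 60 mm wide, 85 mm high; origin at its underside.
- glue: Bystander: white bottle, 56 mm wide, 150 mm high; origin at its underside.
- mallet: Bystander: round wooden mallet standing on its head, 84 mm wide, 212 mm high; origin at its underside.
- tumbler: Bystander: clear tumbler 64 mm wide, 80 mm high; origin at its underside.
- offcut: Bystander: wood offcut 100 x 50 x 30 mm; origin at its underside.
Not all that is in view belongs to the job. Leave any turquoise or yellow look-alike of the part that bears blank_center alone.

How it is judged:
By the outcome, as a careful person would: the job done as asked, in the order asked, and still so for the second after the job is handed in, while the arm keeps its last pose, push and grip.
It also fails if it takes over 72 s, if anything falls off the work surface, if the arm or the gripper's body presses on something with over 40 N, if the wrist force passes 120 N, or if a joint passes its speed limit or range.

## Working session

There is one attempt and no reset: what is moved stays moved. The work goes in short steps, Python scripts to look and compute and a shell command to move; the robot and the scene stay as the last step left them, time stands still between calls to the robot, and variables do not carry over. Pictures are saved under pics/ and viewed, and the job is handed in when it is done.

```bash
mkdir -p pics; ls
cat > h.py <<'E'
import numpy as np, cv2, json
from plant import manip
from scipy.spatial.transform import Rotation as R
def grab(n,f):
    d=manip.grab_frame(n); cv2.imwrite('pics/'+f+'.png',d['img'][:,:,::-1])
    np.savez('pics/'+f+'.npz',K=d['intrinsics'],p=d['position'],q=d['orientation'],img=d['img']); 
    return d
def load(f):
    z=np.load('pics/'+f+'.npz'); return z['K'],z['p'],R.from_quat(np.roll(z['q'],-1)).as_matrix(),z['img']
def ray(f,u,v):
    K,p,Rm,_=load(f); x=np.linalg.inv(K)@[u,v,1]; return p,Rm@np.array([x[0],-x[1],-x[2]])
def at_z(f,u,v,z):
    p,d=ray(f,u,v); return p+d*(z-p[2])/d[2]
def proj(f,P):
    K,p,Rm,_=load(f); c=Rm.T@(np.array(P)-p); c=K@np.array([c[0],-c[1],-c[2]]); return c[:2]/c[2]
E
python3 - <<'E'
from h import *
for n in('scene','top','wrist'):
    d=grab(n,n+'0'); print(n,d.keys(),d['position'],d['orientation'],d['intrinsics'].tolist())
print(manip.state()); print(manip.grip_depth)
E
```

```text
pics
scene dict_keys(['img', 'intrinsics', 'position', 'orientation']) [ 1.13715454 -0.55116003  1.35936419] [0.86874135 0.26110013 0.12119001 0.40302378] [[538.5107168648301, 0.0, 274.98311850831806], [0.0, 538.5107168648301, 203.18985321456213], [0.0, 0.0, 1.0]]
top dict_keys(['img', 'intrinsics', 'position', 'orientation']) [0.4206189  0.00452578 1.2686439 ] [ 0.71085409  0.03862292 -0.03241859 -0.7015296 ] [[479.5980367784661, 0.0, 281.785441082536], [0.0, 479.5980367784661, 207.51345568947977], [0.0, 0.0, 1.0]]
wrist dict_keys(['img', 'intrinsics', 'position', 'orientation']) [ 0.22764097 -0.58714043  0.37221288] [ 0.77812525 -0.12359426  0.097704   -0.60802918] [[316.71455953395974, 0.0, 282.201180417292], [0.0, 316.71455953395974, 199.9475989714636], [0.0, 0.0, 1.0]]
{'time': 0.15, 'joint_pos': array([-1.44699138e+00,  5.32453276e-02,  1.61396822e+00,  1.72667198e-05,
        1.47599980e+00, -1.18995555e-01]), 'joint_vel': array([-3.35150600e-04, -1.33231214e-03, -3.76727696e-03, -9.66124552e-05,
        3.95613101e-04,  5.28059495e-04]), 'joint_efforts': array([ 6.19238035e-04, -3.94243169e+01, -3.70721304e+01, -1.16618849e-04,
        4.66629892e-03, -2.76647691e-07]), 'tool_pos': array([ 0.15021164, -0.60618485,  0.23032676]), 'tool_rot': array([-5.77712901e-04,  7.87533970e-01, -6.16270711e-01, -5.68315063e-04]), 'contact_force': array([-0.32578135, -0.52970038, -0.00911601]), 'ft_torque': array([-0.02452258,  0.00846452, -0.01312631]), 'gripper_width': 1.0026765206846762}
0.0187
```

View pics/scene0.png

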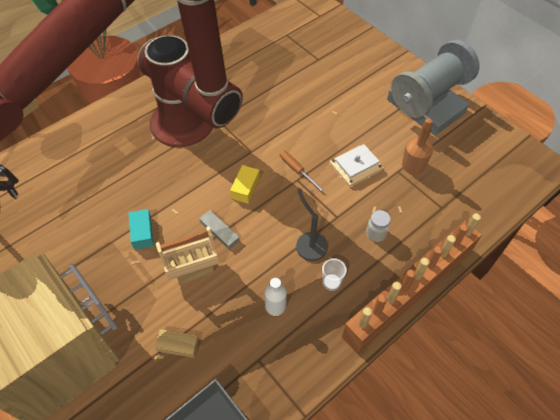

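View pics/top0.png

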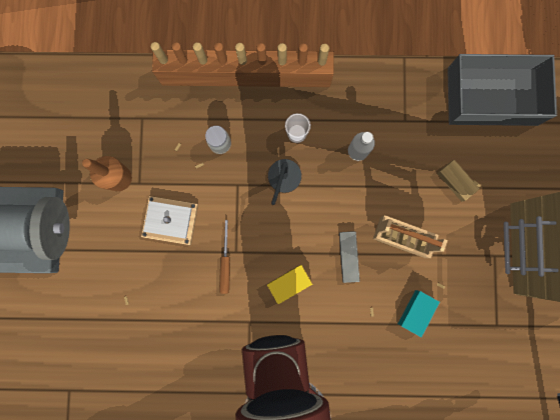

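View pics/wrist0.png

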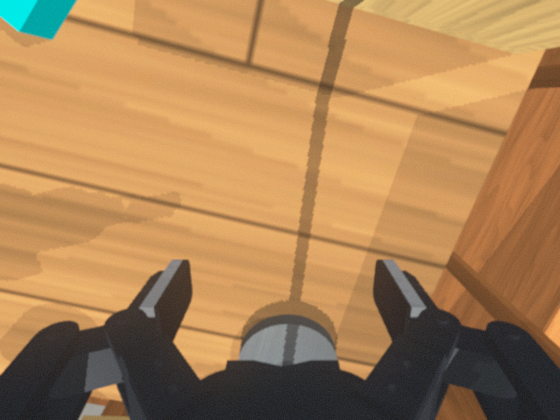

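Run:
```python
from h import *
a=load('top0')[3][:,:,::-1]; s=load('scene0')[3][:,:,::-1]
def c(im,x,y,w,h,k): return cv2.resize(im[y:y+h,x:x+w],None,fx=k,fy=k,interpolation=cv2.INTER_CUBIC)
cv2.imwrite('pics/c1.png',np.hstack([c(a,365,200,95,75,4),c(s,145,220,95,75,4)]))
cv2.imwrite('pics/c2.png',np.hstack([c(a,240,130,95,95,4),c(s,280,180,95,95,4)]))
cv2.imwrite('pics/c3.png',np.hstack([c(a,130,185,80,75,5),c(s,320,130,80,75,5)]))
```

```text
(no output)
```

View pics/c1.png

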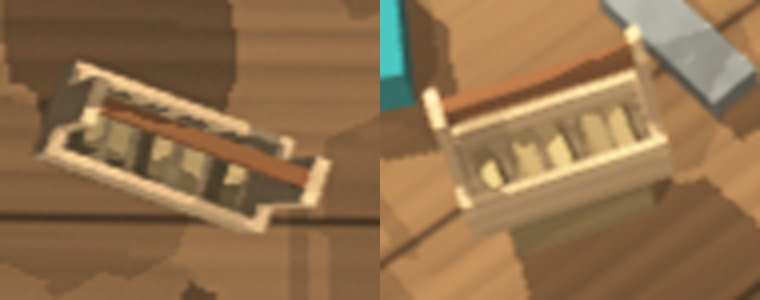

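View pics/c2.png

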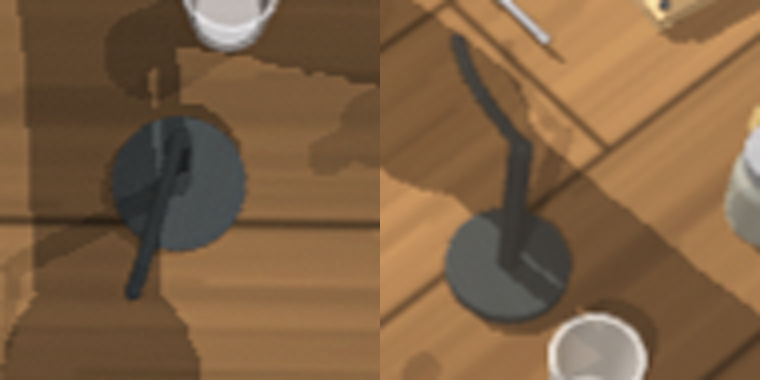

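View pics/c3.png

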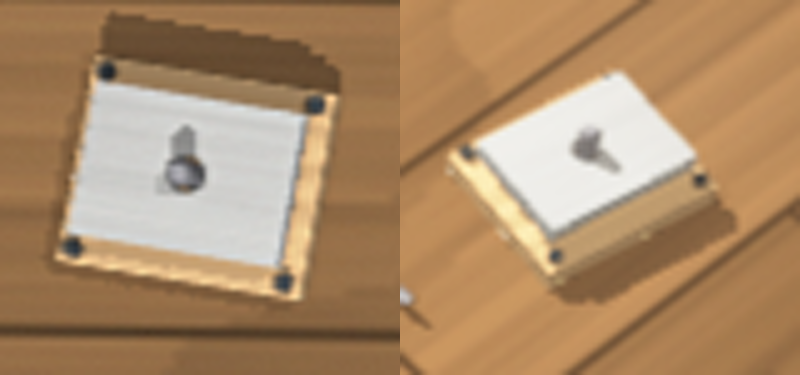

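```bash
cat >> h.py <<'E'
from scipy.optimize import least_squares
def Tp(x,y,a,P,z0=0):
    P=np.atleast_2d(P).astype(float); c,s=np.cos(a),np.sin(a)
    return np.c_[x+c*P[:,0]-s*P[:,1], y+s*P[:,0]+c*P[:,1], z0+P[:,2]]
def fit(obs,x0,z0=0):
    # obs: (frame,u,v,localP)
    def f(t): 
        return np.concatenate([proj(o[0],Tp(*t,o[3],z0)[0])-np.array(o[1:3]) for o in obs])
    r=least_squares(f,x0); return r.x,f(r.x).reshape(-1,2)
def draw(frame,out,segs,crop,k):
    im=load(frame)[3][:,:,::-1]; x,y,w,h=crop
    im=cv2.resize(im[y:y+h,x:x+w],None,fx=k,fy=k,interpolation=cv2.INTER_CUBIC).copy()
    for a,b,c in segs:
        p=[tuple(int(round(t)) for t in ((proj(frame,q)+.5-[x,y])*k-.5)) for q in (a,b)]
        cv2.line(im,p[0],p[1],c,1,cv2.LINE_AA)
    cv2.imwrite('pics/'+out+'.png',im); return im
def box(x,y,a,sx,sy,z0,z1,c=(0,0,255)):
    b=[(-sx/2,-sy/2),(sx/2,-sy/2),(sx/2,sy/2),(-sx/2,sy/2)]
    L=Tp(x,y,a,[(*q,z0) for q in b]);U=Tp(x,y,a,[(*q,z1) for q in b]); s=[]
    for i in range(4): s+=[(L[i],L[(i+1)%4],c),(U[i],U[(i+1)%4],c),(L[i],U[i],c)]
    return s
E
python3 - <<'E'
from h import *
cv=lambda cx,cy,ox,oy,k:((cx+.5)/k-.5+ox,(cy+.5)/k-.5+oy)
T=lambda a,b:cv(a,b,365,200,4)
S=lambda a,b:cv(a-380,b,145,220,4)
B=lambda a,b:cv(a,b,130,185,5)
C=lambda a,b:cv(a-400,b,320,130,5)
# tote : y left in top image. bar ends inner at y=+-62, top z .128
o=[('top0',*T(103,108),(0,.062,.128)),('top0',*T(308,180),(0,-.062,.128)),
   ('top0',*T(262,232),(-.03,-.07,.048)),('top0',*T(38,153),(-.03,.07,.048)),('top0',*T(80,64),(.03,.07,.048)),
   ('scene0',*S(443,103),(0,-.062,.128)),('scene0',*S(632,46),(0,.062,.128))]
t,r=fit(o,[.37,-.28,-.3],.045); print('tote',t,np.degrees(t[2]),r.round(1).tolist())
o=[('top0',*B(97,57),(.055,.065,.018)),('top0',*B(339,95),(.055,-.065,.018)),('top0',*B(300,300),(-.055,-.065,.018)),('top0',*B(55,260),(-.055,.065,.018)),
 ('top0',*B(185,172),(0,0,.057)),('scene0',*C(447,157),(-.055,-.065,.018)),('scene0',*C(717,187),(.055,.065,.018)),('scene0',*C(553,270),(.055,-.065,.018)),('scene0',*C(588,137),(0,0,.057))]
# stand ordering guess; check
p,r=fit(o,[.4,.29,-.1]); print('stand',p,np.degrees(p[2]),r.round(1).tolist())
np.save('t.npy',t);np.save('p.npy',p)
seg=box(*t,.06,.14,.045,.093)+box(*t,.01,.124,.157,.173,(255,0,0))
A=draw('top0','x',seg,(365,200,95,75),4);Bm=draw('scene0','x',seg,(145,220,95,75),4);cv2.imwrite('pics/d1.png',np.hstack([A,Bm]))
seg=box(*p,.11,.13,0,.018)+box(*p,.08,.11,.03,.038,(255,0,0))+box(*p,.014,.014,.038,.057,(0,200,0))
A=draw('top0','x',seg,(130,185,80,75),5);Bm=draw('scene0','x',seg,(320,130,80,75),5);cv2.imwrite('pics/d2.png',np.hstack([A,Bm]))
E
```

```text
tote [ 0.47134236 -0.29035597 -0.34289004] -19.646152091560808 [[-0.7, -0.8], [-0.3, 0.2], [-0.2, 0.7], [1.3, 0.3], [-1.1, -0.3], [-0.5, 0.7], [-0.3, -0.0]]
stand [ 0.51027266  0.31056858 -0.14603032] -8.366920755340777 [[-0.1, -0.6], [-0.0, -0.4], [0.3, 0.1], [0.4, 0.1], [-1.0, -0.2], [-0.4, -0.5], [-0.0, -0.2], [-0.9, 1.1], [0.1, -1.1]]
```

View pics/d1.png

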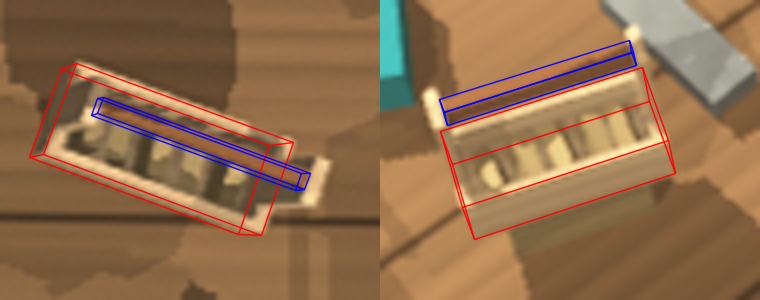

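View pics/d2.png

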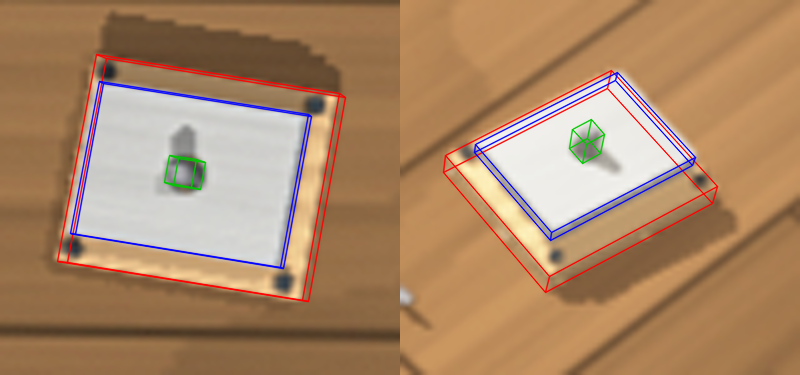

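Run:
```python
from h import *
cv=lambda cx,cy,ox,oy,k:((cx+.5)/k-.5+ox,(cy+.5)/k-.5+oy)
T=lambda a,b:cv(a,b,240,130,4)
S=lambda a,b:cv(a-380,b,280,180,4)
o=[('top0',*T(178,184),(.065,0,.008)),('top0',*T(132,294),(-.034,0,.168)),('top0',*T(180,128),(.065,0,.17)),
('scene0',*S(508,266),(.065,0,.008)),('scene0',*S(520,145),(.065,0,.17)),('scene0',*S(458,40),(-.034,0,.168))]
t,r=fit(o,[.5,.02,.2]); print('hook',t,np.degrees(t[2]),r.round(1).tolist())
np.save('k.npy',t)
th=np.linspace(0,2*np.pi,40)
c=Tp(*t,np.c_[.065+.045*np.cos(th),.045*np.sin(th),0*th+.004]);seg=[(c[i],c[i+1],(0,0,255)) for i in range(39)]
q=Tp(*t,[(-.034,0,.169),(-.013,0,.155),(.013,0,.155),(.065,0,.17),(.065,0,0)]);seg+=[(q[i],q[i+1],(255,0,0)) for i in range(4)]
A=draw('top0','x',seg,(240,130,95,95),4);B=draw('scene0','x',seg,(280,180,95,95),4);cv2.imwrite('pics/d3.png',np.hstack([A,B]))
```

```text
hook [ 0.57369118  0.02740244 -0.27224882] -15.598708082905091 [[0.6, -1.2], [-0.1, 0.2], [-0.1, 1.0], [0.2, 0.4], [0.7, 0.5], [-0.5, -1.1]]
```

View pics/d3.png

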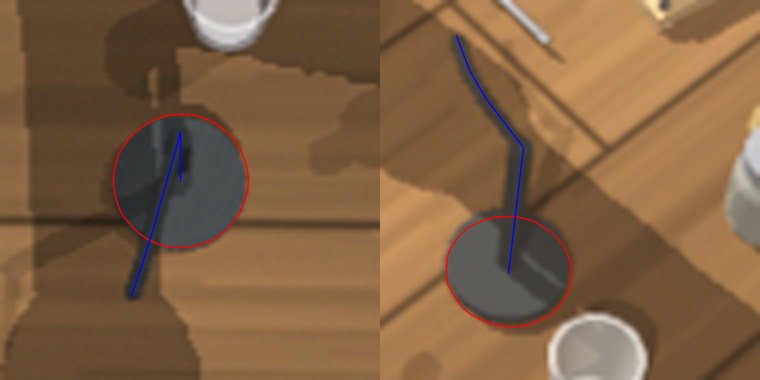

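```bash
cat >> h.py <<'E'
def go(target,yaw=None,verbose=True):
    """print shift in tool axes (cm) from the measured pose to target xyz; yaw deg turn units"""
    s=manip.state(); M=R.from_quat(np.roll(s['tool_rot'],-1)).as_matrix()
    d=M.T@(np.array(target)-s['tool_pos'])*100; y=np.degrees(np.arctan2(M[1,0],M[0,0]))
    print('t',round(s['time'],2),'tcp',s['tool_pos'].round(4),'yaw',y.round(2),'F',s['contact_force'].round(1),'tau',s['ft_torque'].round(2),'w',round(s['gripper_width'],3))
    print(' shift cm',d.round(2), '' if yaw is None else ('turn units %.2f'%(-(yaw-y)/6)), 'tilt',np.degrees(np.arccos(-M[2,2])).round(2))
E
python3 - <<'E'
from h import *
for n,u,v,z in [('stone',349,257,.012),('teal',420,313,.045),('yellow',290,285,.045),('tumbler',297,132,.03),('glue base',358,152,.0),('gouge',226,250,.01),('jar',218,145,.04),('offcut',459,180,.03),('cratecorner',510,205,.1),('cratecorner2',510,295,.1)]:
    print(n,at_z('top0',u,v,z).round(3))
go([.4626,-.3149,.230],-19.6)
E
python3 -m crank '[[0,0,0,-1],[0,0,0,-1],[0,0,0,-1],[0,0,0,-1],[0,0,0,-1],[0,0,0,-1],[0,0,0,-1],[0,0,0,-1],[0,0,0,-1],[0,0,0,-0.42]]'
python3 -c "
from h import *
go([.20,-.3149,.230],-19.6)
go([.4626,-.3149,.230],-19.6)"
```

```text
stone [ 0.42  -0.16   0.012]
teal [ 0.283 -0.333  0.045]
yellow [ 0.348 -0.007  0.045]
tumbler [ 0.746 -0.021  0.03 ]
glue base [ 0.701 -0.186  0.   ]
gouge [0.434 0.161 0.01 ]
jar [0.706 0.185 0.04 ]
offcut [ 0.623 -0.444  0.03 ]
cratecorner [ 0.552 -0.541  0.1  ]
cratecorner2 [ 0.335 -0.534  0.1  ]
t 0.15 tcp [ 0.1502 -0.6062  0.2303] yaw -76.09 F [-0.3 -0.5 -0. ] tau [-0.02  0.01 -0.01] w 1.003
 shift cm [-20.76 -37.33   0.07] turn units -9.41 tilt 0.09
time: 0.98
tool_pos: [0.1502, -0.6064, 0.2308]
tool_rot: [-0.0, 0.986, -0.168, -0.0]
contact_force: [0.8, -0.5, -0.4]
gripper_width: 1.005
t 0.98 tcp [ 0.1502 -0.6064  0.2308] yaw -19.33 F [ 0.8 -0.5 -0.4] tau [-0.   -0.05  0.03] w 1.005
 shift cm [ -4.95 -29.15   0.1 ] turn units 0.05 tilt 0.05
t 0.98 tcp [ 0.1502 -0.6064  0.2308] yaw -19.33 F [ 0.8 -0.5 -0.4] tau [-0.   -0.05  0.03] w 1.005
 shift cm [ 19.83 -37.84   0.1 ] turn units 0.05 tilt 0.05
```

```bash
python3 -m crank '[[0,-3.8,0,0],[0,-3.8,0,0],[0,-3.8,0,0],[0,-3.8,0,0],[0,-3.8,0,0],[0,-3.8,0,0],[0,-3.8,0,0],[0,-3.8,0,0],[0,-3.8,0,0],[0,-3.6,0,0.05]]'
python3 -m crank '[[3.5,0,0,0],[3.5,0,0,0],[3.5,0,0,0],[3,0,0,0],[3,0,0,0],[2,0,0,0],[1,0,0,0],[0,0,0,0]]'
python3 -c "
from h import *
go([.4626,-.3149,.230],-19.6)
grab('wrist','w1');grab('top','t1')
t=np.load('t.npy')
seg=box(*t,.06,.14,.045,.093)+box(*t,.01,.124,.157,.173,(255,0,0))+box(*t,.005,.005,.157,.173,(0,255,0))
draw('w1','w1d',seg,(0,0,560,420),1)
"
```

```text
time: 1.82
tool_pos: [0.2769, -0.2486, 0.2309]
tool_rot: [-0.0, 0.985, -0.173, 0.0]
contact_force: [0.2, 0.7, 0.6]
gripper_width: 0.999
time: 2.48
tool_pos: [0.4611, -0.3169, 0.2306]
tool_rot: [-0.0, 0.985, -0.172, -0.001]
contact_force: [0.2, 0.4, 0.2]
gripper_width: 0.999
t 2.48 tcp [ 0.4611 -0.3169  0.2306] yaw -19.82 F [0.2 0.4 0.2] tau [-0.01 -0.    0.03] w 0.999
 shift cm [ 0.07 -0.24  0.06] turn units -0.04 tilt 0.07
```

View pics/w1d.png

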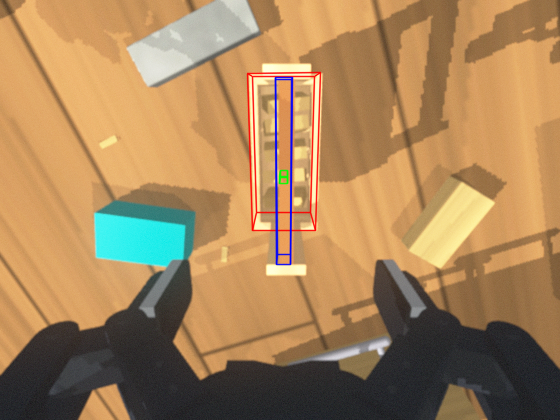

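```bash
python3 -m crank '[[0.1,-0.25,1.5,0],[0,0,2,0],[0,0,2,0],[0,0,1.5,0],[0,0,0.8,0],[0,0,0.45,0],[0,0,0,0]]'
python3 -c "
from h import *
go([.4626,-.3149,.148],-19.6)
grab('wrist','w2')"
```

```text
time: 3.17
tool_pos: [0.4611, -0.3144, 0.1482]
tool_rot: [-0.0, 0.985, -0.173, -0.001]
contact_force: [0.9, 0.5, 0.6]
gripper_width: 0.999
t 3.17 tcp [ 0.4611 -0.3144  0.1482] yaw -19.9 F [0.9 0.5 0.6] tau [0.01 0.02 0.01] w 0.999
 shift cm [ 0.16 -0.    0.02] turn units -0.05 tilt 0.07
```

View pics/w2.png

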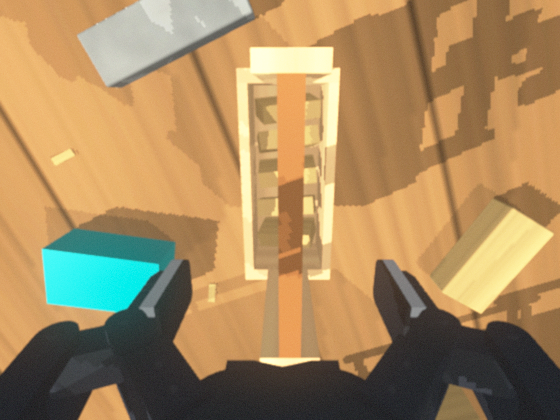

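```bash
python3 -c "
from h import *
s=manip.state();M=R.from_quat(np.roll(s['tool_rot'],-1)).as_matrix()
for u,v in((291,80),(290.5,250),(290,355)):
    print((M.T@(at_z('w2',u,v,.173)-s['tool_pos'])*1000).round(1))
print(proj('w2',s['tool_pos']+[0,0,.019]))"
```

```text
[  2.3 -85.3 -23.7]
[  2.7 -19.9 -23.7]
[  3.   34.1 -23.7]
[283.68854793 285.52267429]
```

```bash
python3 -m crank '[[0.25,0,0,0],[0,0,0,0]]' && python3 -m crank '[[0,0,0,0],[0,0,0,0],[0,0,0,0],[0,0,0,0],[0,0,0,0],[0,0,0,0],[0,0,0,0],[0,0,0,0]]' 0
python3 -c "
from h import *
go([.4626,-.3149,.148],-19.6)
grab('wrist','w3')"
```

```text
time: 3.38
tool_pos: [0.4652, -0.3163, 0.1504]
tool_rot: [0.001, 0.985, -0.173, 0.001]
contact_force: [0.3, 0.3, 0.2]
gripper_width: 1.0
time: 4.05
tool_pos: [0.4643, -0.3159, 0.1489]
tool_rot: [0.0, 0.985, -0.173, 0.0]
contact_force: [-0.8, -0.7, 0.6]
gripper_width: 0.105
t 4.05 tcp [ 0.4643 -0.3159  0.1489] yaw -19.87 F [-0.8 -0.7  0.6] tau [-0.1   0.06  0.02] w 0.105
 shift cm [-0.2  -0.03  0.09] turn units -0.04 tilt 0.04
```

View pics/w3.png

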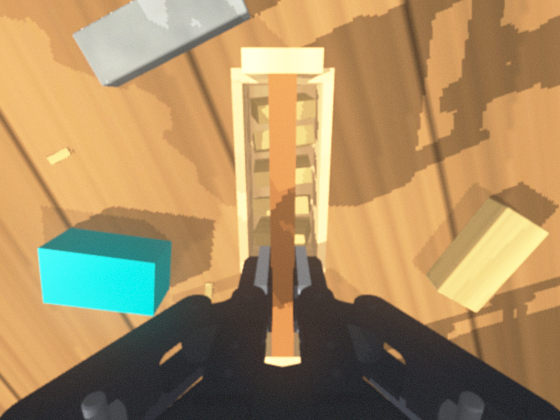

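```bash
python3 -m crank '[[0,0,-0.3,0],[0,0,-0.7,0],[0,0,-1,0],[0,0,-1.2,0],[0,0,-1.2,0],[0,0,-0.6,0],[0,0,0,0]]'
python3 -c "
from h import *
go([.4626,-.3149,.2],-19.6)
grab('wrist','w4');grab('scene','s4');grab('top','t4')
for f,c in(('s4',(130,180,140,105)),('t4',(330,190,140,105))): draw(f,f+'c',[],c,4)
import cv2
cv2.imwrite('pics/c4.png',np.hstack([cv2.resize(cv2.imread('pics/s4c.png'),(400,300)),cv2.resize(cv2.imread('pics/t4c.png'),(400,300))]))"
```

```text
time: 4.68
tool_pos: [0.4656, -0.3166, 0.2022]
tool_rot: [0.001, 0.985, -0.172, 0.002]
contact_force: [-0.1, 0.2, -2.5]
gripper_width: 0.105
t 4.68 tcp [ 0.4656 -0.3166  0.2022] yaw -19.86 F [-0.1  0.2 -2.5] tau [-0.07 -0.   -0.07] w 0.105
 shift cm [-0.34 -0.06  0.21] turn units -0.04 tilt 0.3
```

View pics/c4.png

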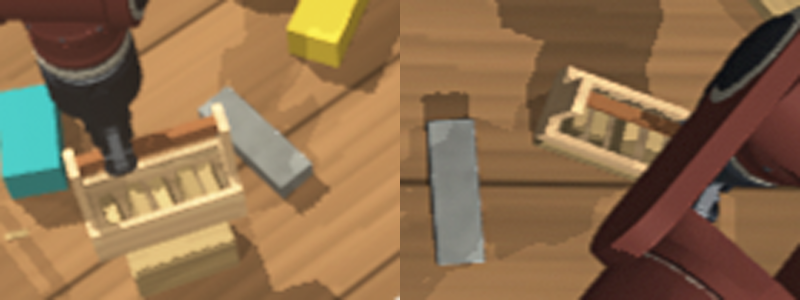

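View pics/w4.png

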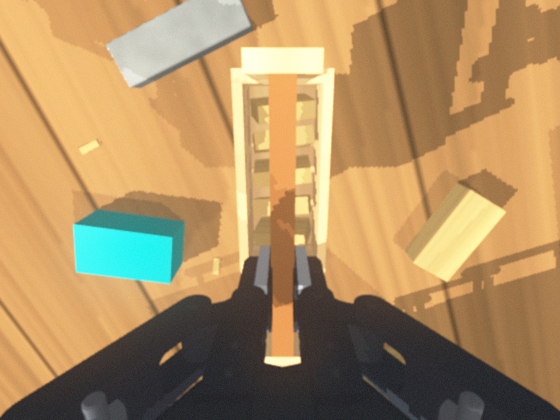

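```bash
python3 -c "
from h import *
s=manip.state();M=R.from_quat(np.roll(s['tool_rot'],-1)).as_matrix()
for u,v in((283,75),(283,357)):
    print((M.T@(at_z('w4',u,v,s['tool_pos'][2]+.024)-s['tool_pos'])*1000).round(1))
k=np.load('k.npy'); a=k[2]; X=np.array([np.cos(a),np.sin(a)]);ty=np.array([np.sin(a),-np.cos(a)])
for nm,dx,z in (('pre',-.095,.18),('mid',-.045,.18),('seat',0,.155)):
    m=k[:2]+dx*X; tcp=m+.025*ty; print(nm,tcp.round(4),z+.008-.016)
    go([*tcp,z-.008],np.degrees(a))
"
```

```text
[  1.8 -86.4 -24. ]
[  2.   40.5 -24. ]
pre [0.4755 0.0289] 0.172
t 4.83 tcp [ 0.4642 -0.3154  0.1985] yaw -19.87 F [-0.1 -0.1 -3.4] tau [-0.07  0.01  0.02] w 0.102
 shift cm [-10.64 -32.76   2.67] turn units -0.71 tilt 0.03
mid [0.5236 0.0154] 0.172
t 4.83 tcp [ 0.4642 -0.3154  0.1985] yaw -19.87 F [-0.1 -0.1 -3.4] tau [-0.07  0.01  0.02] w 0.102
 shift cm [ -5.66 -33.13   2.66] turn units -0.71 tilt 0.03
seat [0.567  0.0033] 0.14700000000000002
t 4.83 tcp [ 0.4642 -0.3154  0.1985] yaw -19.87 F [-0.1 -0.1 -3.4] tau [-0.07  0.01  0.02] w 0.102
 shift cm [ -1.17 -33.47   5.16] turn units -0.71 tilt 0.03
```

```bash
python3 -m crank '[[0,0,0,-0.35],[0,0,0,-0.36],[0,0,0,0]]'
python3 -c "
from h import *
k=np.load('k.npy'); a=k[2]; X=np.array([np.cos(a),np.sin(a)]);ty=np.array([np.sin(a),-np.cos(a)])
m=k[:2]-.11*X; go([*(m+.025*ty),.1985],np.degrees(a))
"
```

```text
time: 5.08
tool_pos: [0.4639, -0.3152, 0.1976]
tool_rot: [-0.001, 0.991, -0.136, -0.001]
contact_force: [0.1, -0.4, -2.1]
gripper_width: 0.1
t 5.08 tcp [ 0.4639 -0.3152  0.1976] yaw -15.58 F [ 0.1 -0.4 -2.1] tau [-0.06 -0.01  0.04] w 0.1
 shift cm [ -9.63 -33.45  -0.04] turn units 0.00 tilt 0.12
```

```bash
python3 -m crank '[[-0.4,-0.8,0,0],[-0.8,-1.6,0,0],[-1.1,-2.4,0,0],[-1.1,-2.6,0,0],[-1.1,-2.6,0,0],[-1,-2.6,0,0],[-0.9,-2.6,0,0],[-0.8,-2.6,0,0],[-0.8,-2.6,0,0],[-0.6,-2.6,0,0]]'
python3 -m crank '[[-0.5,-2.6,0,0],[-0.4,-2.4,0,0],[-0.2,-2.2,0,0],[0,-1.6,0,0],[0,-1.1,0,0],[0,-0.6,0,0],[0,0,0,0],[0,0,0,0]]'
python3 -c "
from h import *
k=np.load('k.npy'); a=k[2]; X=np.array([np.cos(a),np.sin(a)]);ty=np.array([np.sin(a),-np.cos(a)])
m=k[:2]-.11*X; go([*(m+.025*ty),.1985],np.degrees(a))
m=k[:2]-.095*X; go([*(m+.025*ty),.172],np.degrees(a))
grab('wrist','w5');grab('scene','s5');grab('top','t5')
"
```

```text
time: 5.92
tool_pos: [0.4425, -0.0691, 0.1984]
tool_rot: [-0.0, 0.991, -0.136, -0.0]
contact_force: [0.3, -0.1, -2.9]
gripper_width: 0.104
time: 6.58
tool_pos: [0.4609, 0.0329, 0.1986]
tool_rot: [0.0, 0.991, -0.136, -0.0]
contact_force: [0.6, -0.4, -2.8]
gripper_width: 0.1
t 6.58 tcp [0.4609 0.0329 0.1986] yaw -15.61 F [ 0.6 -0.4 -2.8] tau [-0.05  0.04 -0.01] w 0.1
 shift cm [ 0.01 -0.    0.01] turn units -0.00 tilt 0.05
t 6.58 tcp [0.4609 0.0329 0.1986] yaw -15.61 F [ 0.6 -0.4 -2.8] tau [-0.05  0.04 -0.01] w 0.1
 shift cm [ 1.51 -0.01  2.66] turn units -0.00 tilt 0.05
```

View pics/w5.png

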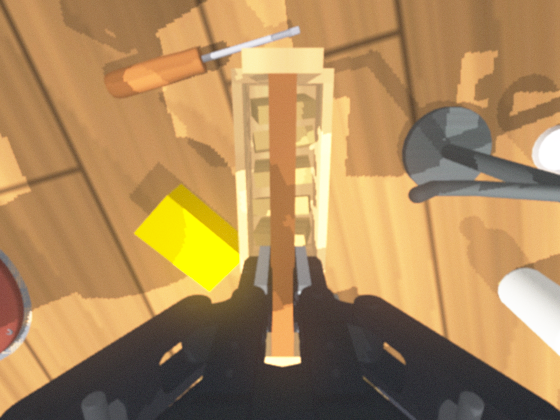

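View pics/s5.png

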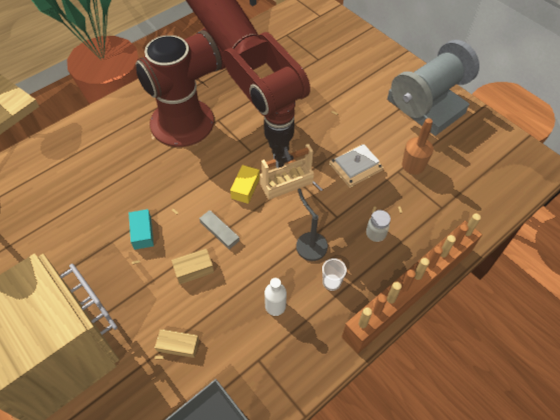

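View pics/t5.png

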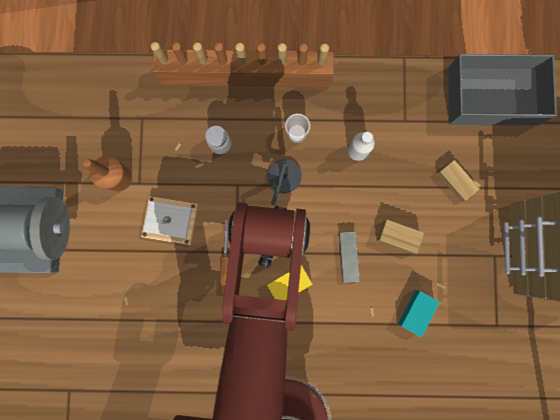

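```bash
python3 -c "
from h import *
s=manip.state();M=R.from_quat(np.roll(s['tool_rot'],-1)).as_matrix()
for u,v,z in((418,193,.166),(450,188,.153),(540,192,.155),(520,190,.152)):
    print((M.T@(at_z('w5',u,v,z)-s['tool_pos'])*1000).round(1))
k=np.load('k.npy')
for P in Tp(*k,[(-.034,0,.165),(0,0,.15),(.065,0,.17)]): print(proj('w5',P))
draw('w5','w5c',[],(380,90,180,120),4)
"
```

```text
[ 77.9 -27.5  32.7]
[102.9 -26.8  45.7]
[157.2 -25.   43.7]
[147.1 -25.4  46.7]
[413.3538641  195.56408753]
[458.32172767 188.46516698]
[592.01365257 198.40391782]
```

View pics/w5c.png

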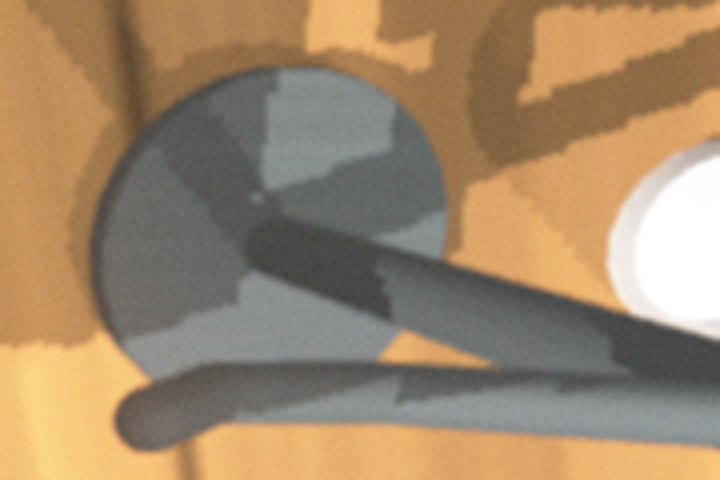

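```bash
python3 -m crank '[[0,-0.1,0.5,0],[0,-0.15,1,0],[0.3,0,0.8,0],[0.8,0,0.35,0],[1.2,0,0,0],[1.4,0,0,0],[1.4,0,0,0],[0.8,0,0,0],[0,0,0,0]]'
python3 -c "
from h import *
k=np.load('k.npy'); a=k[2]; X=np.array([np.cos(a),np.sin(a)]);ty=np.array([np.sin(a),-np.cos(a)])
m=k[:2]; go([*(m+.0225*ty),.172],np.degrees(a))
grab('wrist','w6');grab('scene','s6');draw('s6','s6c',[],(240,130,130,130),5)
"
```

```text
time: 7.48
tool_pos: [0.5199, 0.0191, 0.1718]
tool_rot: [0.0, 0.991, -0.136, -0.0]
contact_force: [0.2, -0.1, -1.9]
gripper_width: 0.1
t 7.48 tcp [0.5199 0.0191 0.1718] yaw -15.65 F [ 0.2 -0.1 -1.9] tau [-0.02  0.09  0.09] w 0.1
 shift cm [ 4.96 -0.   -0.02] turn units -0.01 tilt 0.02
```

View pics/w6.png

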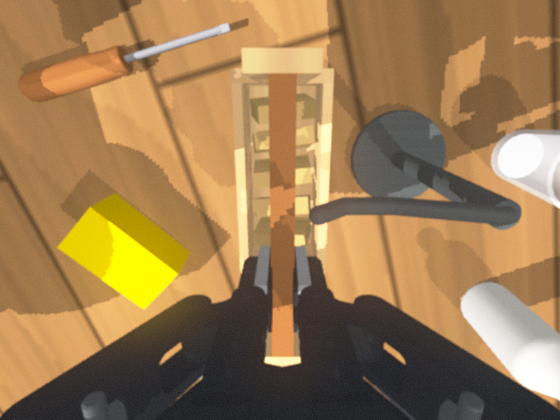

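View pics/s6c.png

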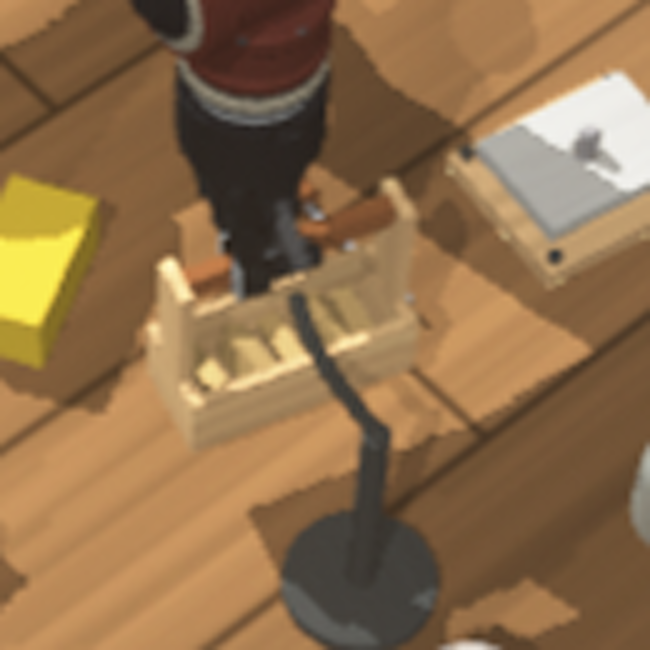

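```bash
python3 -m crank '[[0.4,0,0,0],[0.8,0,0,0],[0.9,0,0,0],[0.9,0,0,0],[0.9,0,0,0],[0.7,0,0,0],[0.35,0,0,0],[0,0,0,0]]'
python3 -c "
from h import *
k=np.load('k.npy'); a=k[2]; X=np.array([np.cos(a),np.sin(a)]);ty=np.array([np.sin(a),-np.cos(a)])
m=k[:2]; go([*(m+.0225*ty),.147],np.degrees(a))
grab('wrist','w7');grab('scene','s7');draw('s7','s7c',[],(240,130,130,130),5)
"
```

```text
time: 8.25
tool_pos: [0.5671, 0.006, 0.1722]
tool_rot: [0.0, 0.991, -0.136, -0.0]
contact_force: [0.4, 0.1, -2.2]
gripper_width: 0.104
t 8.25 tcp [0.5671 0.006  0.1722] yaw -15.63 F [ 0.4  0.1 -2.2] tau [-0.06  0.05 -0.07] w 0.104
 shift cm [0.06 0.02 2.52] turn units -0.00 tilt 0.0
```

View pics/w7.png

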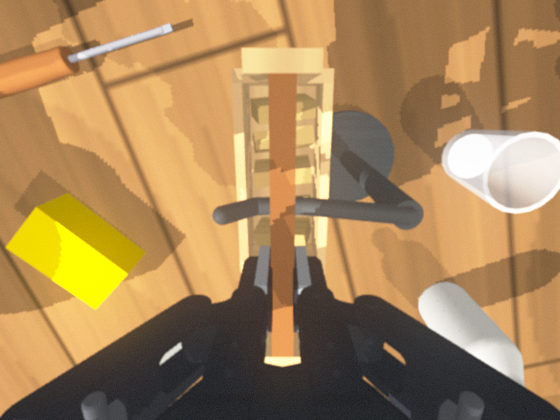

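View pics/s7c.png

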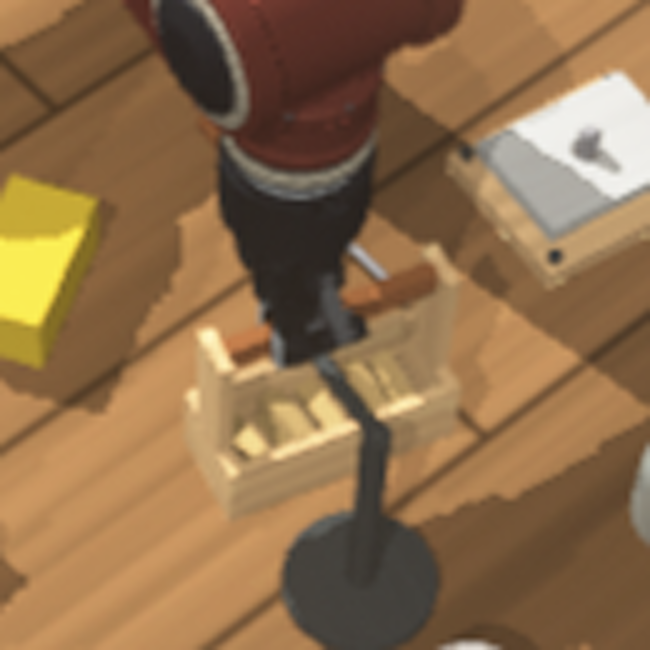

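```bash
python3 -c "
from h import *
s=manip.state();M=R.from_quat(np.roll(s['tool_rot'],-1)).as_matrix()
for u,v,z in((220,214,.165),(283,207,.150),(413,214,.17)):
    print((M.T@(at_z('w7',u,v,z)-s['tool_pos'])*1000).round(1))
"
```

```text
[-30.4 -23.3   7.1]
[  1.4 -21.8  22.1]
[ 64.5 -25.3   2. ]
```

```bash
python3 -m crank '[[0,0,0.4,0],[0,0,0.6,0],[0,0,0.6,0],[0,0,0.3,0],[0,0,0.1,0],[0,0,0.1,0],[0,0,0,0]]'
python3 -m crank '[[0,0,0.1,0],[0,0,0,0]]'
python3 -m crank '[[0,0,0.1,0],[0,0,0,0]]'
python3 -m crank '[[0,0,0.1,0],[0,0,0,0]]'
```

```text
time: 8.93
tool_pos: [0.5662, 0.0064, 0.1511]
tool_rot: [-0.0, 0.991, -0.136, -0.0]
contact_force: [-0.0, -0.9, -3.5]
gripper_width: 0.1
time: 9.1
tool_pos: [0.5664, 0.0063, 0.1505]
tool_rot: [-0.0, 0.991, -0.136, 0.0]
contact_force: [0.9, 0.5, -3.5]
gripper_width: 0.104
time: 9.27
tool_pos: [0.5663, 0.0064, 0.1493]
tool_rot: [-0.0, 0.991, -0.136, 0.0]
contact_force: [-0.4, 0.0, -3.0]
gripper_width: 0.104
time: 9.43
tool_pos: [0.5662, 0.0064, 0.1482]
tool_rot: [-0.0, 0.991, -0.136, -0.0]
contact_force: [0.3, 1.1, -3.5]
gripper_width: 0.104
```

```bash
python3 -m crank '[[0,0,0.1,0],[0,0,0,0]]'
python3 -m crank '[[0,0,0.1,0],[0,0,0,0]]'
python3 -c "
from h import *
print(manip.state()['contact_force'])
grab('scene','s8');draw('s8','s8c',[],(240,130,130,130),5);grab('wrist','w8')
print(manip.state()['contact_force'],manip.state()['ft_torque'])
"
```

```text
time: 9.6
tool_pos: [0.5662, 0.0064, 0.1471]
tool_rot: [-0.0, 0.991, -0.136, -0.0]
contact_force: [0.1, -0.8, -2.5]
gripper_width: 0.109
time: 9.77
tool_pos: [0.5664, 0.0064, 0.1468]
tool_rot: [-0.0, 0.991, -0.136, 0.0]
contact_force: [-1.1, -0.3, 0.0]
gripper_width: 0.102
[-1.14225225 -0.27589461  0.01392076]
[-1.55353867  0.20658694 -0.78479023] [-0.07310012  0.2489073   0.01857922]
```

View pics/w8.png

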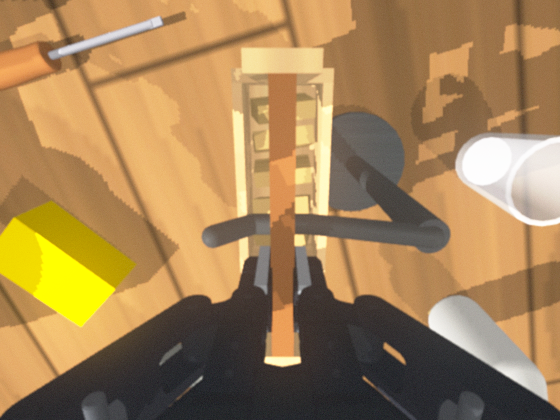

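View pics/s8c.png

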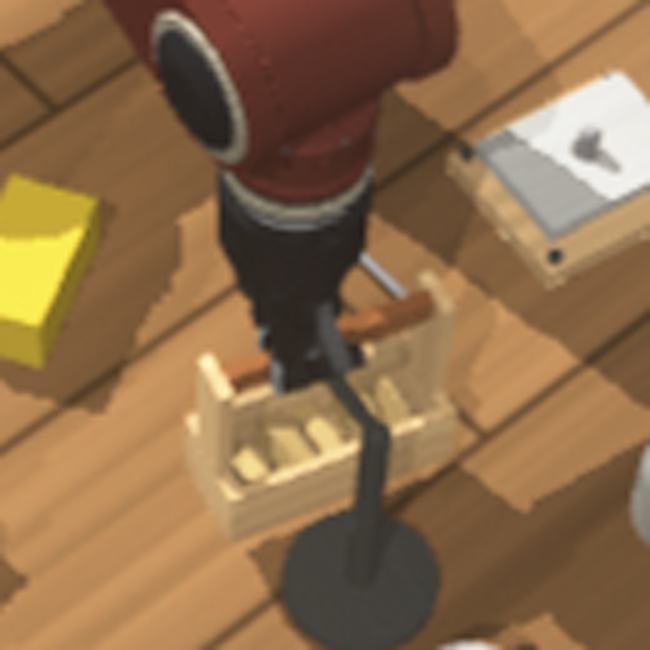

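```bash
python3 -c "
from h import *
s=manip.state();M=R.from_quat(np.roll(s['tool_rot'],-1)).as_matrix()
for u,v,z in((210,238,.165),(262,225,.150),(305,227,.150),(432,235,.17),(283,75,.171),(283,357,.171)):
    print((M.T@(at_z('w8',u,v,z)-s['tool_pos'])*1000).round(1))
print(s['tool_pos'],s['contact_force'],s['ft_torque'])
"
```

```text
[-30.9 -22.1 -18.2]
[ -9.6 -21.8  -3.2]
[ 10.8 -20.8  -3.2]
[ 61.4 -25.8 -23.2]
[  0.2 -86.8 -24.2]
[  0.5  36.  -24.2]
[0.5664037  0.00636174 0.14677977] [-1.55353867  0.20658694 -0.78479023] [-0.07310012  0.2489073   0.01857922]
```

```bash
python3 -m crank '[[0,0,-0.3,0],[0,0.2,0,0],[0,0,0.15,0],[0,0,0.15,0],[0,0,0,0]]'
python3 -m crank '[[0,0,0.1,0],[0,0,0,0]]'
python3 -c "
from h import *
go([.5664,.0064,.147]);grab('wrist','w9');s=manip.state();M=R.from_quat(np.roll(s['tool_rot'],-1)).as_matrix()
draw('w9','w9c',[],(180,40,200,150),4)
draw('w9','w9e',[],(180,200,200,150),4)"
```

```text
time: 10.28
tool_pos: [0.5659, 0.0042, 0.1468]
tool_rot: [0.0, 0.991, -0.136, 0.0]
contact_force: [-1.5, -1.3, 0.7]
gripper_width: 0.101
time: 10.45
tool_pos: [0.566, 0.0042, 0.1466]
tool_rot: [0.0, 0.991, -0.136, 0.0]
contact_force: [-3.6, -1.4, 4.0]
gripper_width: 0.102
t 10.45 tcp [0.566  0.0042 0.1466] yaw -15.6 F [-3.6 -1.4  4. ] tau [-0.04  0.56  0.02] w 0.102
 shift cm [-0.02 -0.22 -0.04]  tilt 0.04
```

View pics/w9e.png

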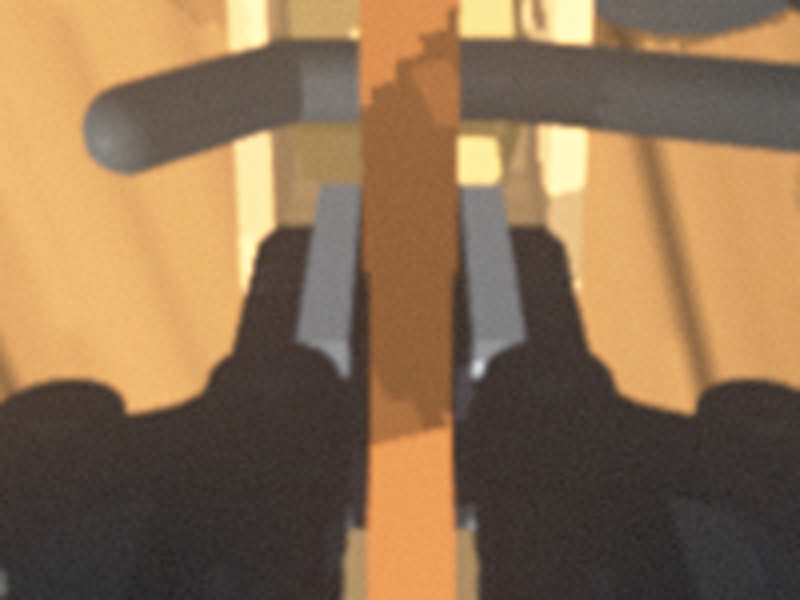

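View pics/w9c.png

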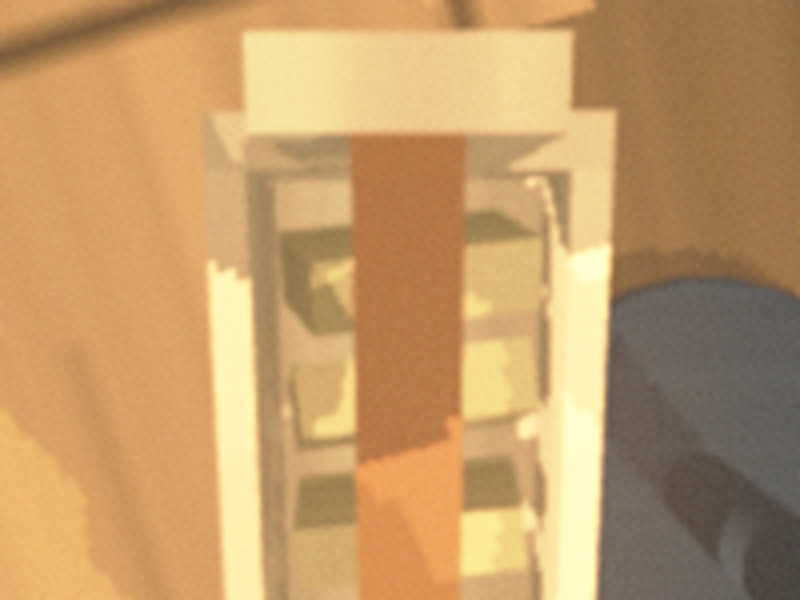

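```bash
python3 -m crank '[[0,0,-0.1,0],[0,0,0,0]]'
python3 -m crank '[[0,0,0,0],[0,0,0,0],[0,0,0,0],[0,0,0,0]]' 0.45
python3 -c "
from h import *
go([.566,.0042,.147]);grab('wrist','w10');grab('scene','s10');draw('s10','s10c',[],(240,130,130,130),5)"
```

```text
time: 10.67
tool_pos: [0.566, 0.0043, 0.1467]
tool_rot: [0.0, 0.991, -0.136, 0.0]
contact_force: [-2.3, -1.9, 3.2]
gripper_width: 0.107
time: 11.0
tool_pos: [0.5657, 0.0045, 0.1461]
tool_rot: [-0.0, 0.991, -0.136, -0.0]
contact_force: [0.1, -0.4, 0.6]
gripper_width: 0.454
t 11.0 tcp [0.5657 0.0045 0.1461] yaw -15.61 F [ 0.1 -0.4  0.6] tau [-0.01 -0.03  0.  ] w 0.454
 shift cm [ 0.04  0.03 -0.09]  tilt 0.01
```

View pics/w10.png

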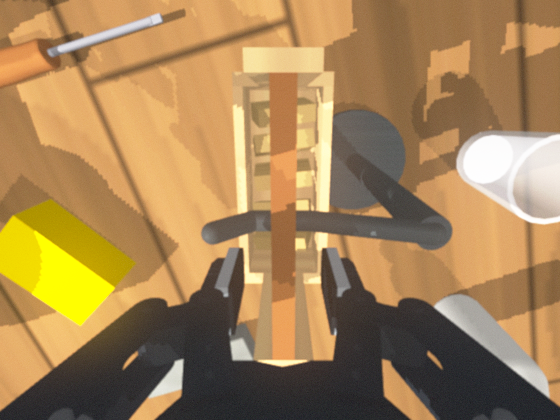

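View pics/s10c.png

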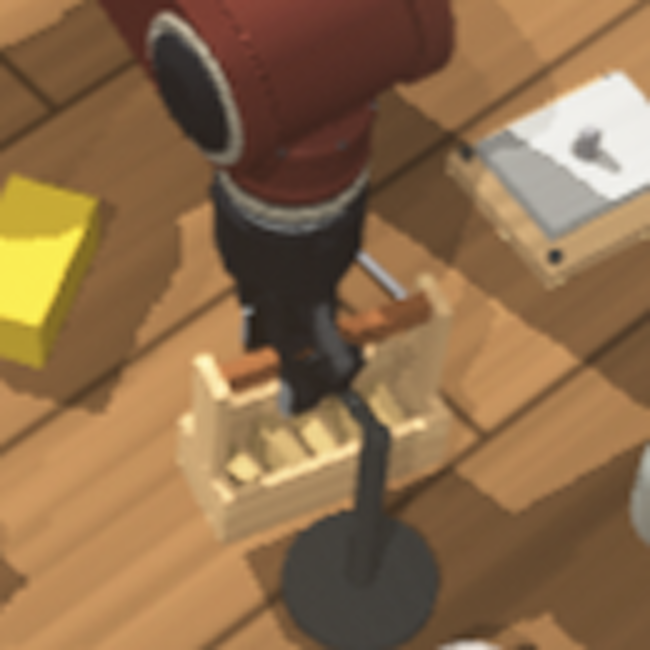

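```bash
python3 -m crank '[[0,0,-0.5,0],[0,0,-1,0],[0,0,-1.5,0],[0,0,-2,0],[0,0,-2,0],[0,0,-2,0],[0,0,-1,0],[0,0,0,0]]'
python3 -c "
from h import *
grab('scene','s11');draw('s11','s11c',[],(240,130,130,130),3);grab('wrist','w11')
draw('s11','s11b',[],(160,230,80,70),5);grab('top','t11');draw('t11','t11b',[],(365,200,80,70),5)
import cv2
cv2.imwrite('pics/c11.png',np.hstack([cv2.imread('pics/s11b.png'),cv2.imread('pics/t11b.png')]))
"
```

```text
time: 11.77
tool_pos: [0.5675, 0.0042, 0.2507]
tool_rot: [-0.0, 0.991, -0.136, 0.004]
contact_force: [0.5, 0.1, -0.2]
gripper_width: 0.448
```

View pics/s11c.png

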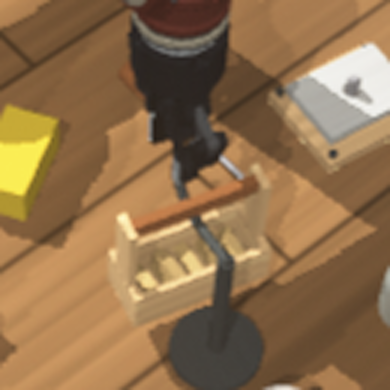

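View pics/c11.png

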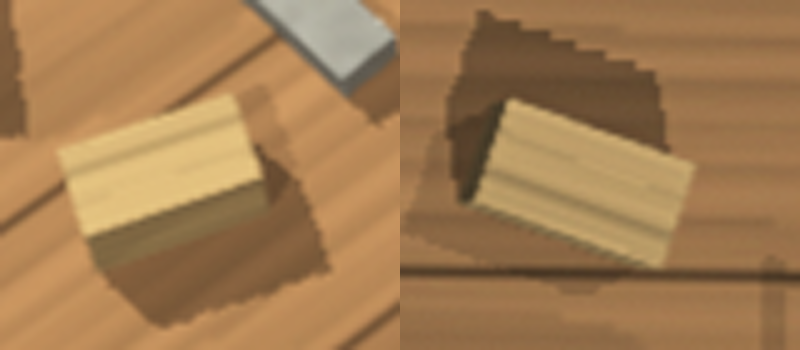

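View pics/w11.png

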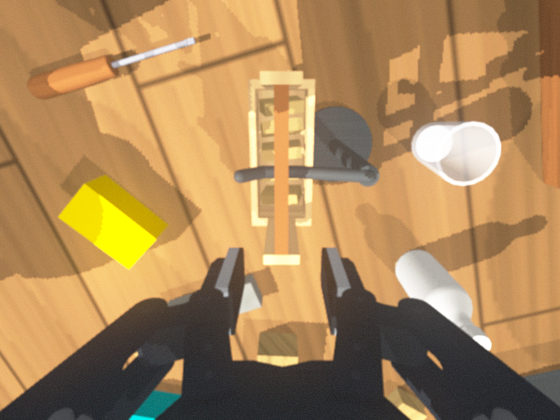

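Run:
```python
from h import *
cv=lambda cx,cy,ox,oy,k:((cx+.5)/k-.5+ox,(cy+.5)/k-.5+oy)
T=lambda a,b:cv(a-400,b,365,200,5)
S=lambda a,b:cv(a,b,160,230,5)
h=.045
o=[('t11',*T(511,97),(.028,.05,h)),('t11',*T(695,165),(.028,-.05,h)),('t11',*T(662,268),(-.028,-.05,h)),('t11',*T(475,203),(-.028,.05,h)),
('s11',*S(57,150),(-.028,-.05,h)),('s11',*S(237,93),(-.028,.05,h)),('s11',*S(265,180),(.028,.05,h)),('s11',*S(90,238),(.028,-.05,h))]
t,r=fit(o,[.47,-.29,-.35]);print(t,np.degrees(t[2]),r.round(1).tolist()); np.save('b.npy',t)
seg=box(*t,.056,.1,0,h)
A=draw('t11','x',seg,(365,200,80,70),5);B=draw('s11','x',seg,(160,230,80,70),5);cv2.imwrite('pics/d11.png',np.hstack([B,A]))
go([*t[:2],.25],np.degrees(t[2]))
```

```text
[ 0.47515169 -0.28907145 -0.33493313] -19.190254751979158 [[-0.5, -0.1], [-0.1, -0.3], [-0.4, -0.1], [-0.4, -0.6], [0.2, 0.2], [-0.8, 0.1], [-0.3, -0.4], [-1.0, 0.0]]
t 11.92 tcp [0.5652 0.0045 0.2452] yaw -15.61 F [-0.1  0.2 -0.8] tau [ 0.02 -0.03 -0.03] w 0.451
 shift cm [-0.78 30.7  -0.47] turn units 0.60 tilt 0.09
```

View pics/d11.png

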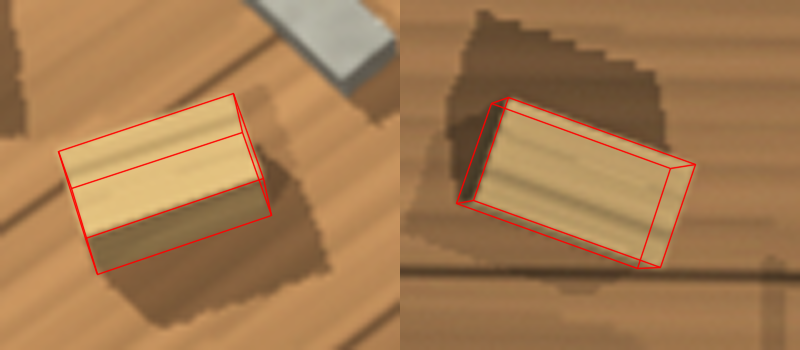

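```bash
python3 -m crank '[[0,1,0,0],[0,2,0,0],[0,3,0,0],[0,3.5,0,0],[0,3.5,0,0],[0,3.5,0,0],[-0.2,3.5,0,0],[-0.2,3.5,0,0],[-0.2,3,0,0],[-0.2,2.2,0,0]]' 1
python3 -m crank '[[0,1.4,0,0.3],[0,0.6,0,0.3],[0,0,0,0],[0,0,0,0]]'
python3 -c "
from h import *
t=np.load('b.npy');go([*t[:2],.25],np.degrees(t[2]))
grab('wrist','w12');draw('w12','w12d',box(*t,.056,.1,0,.045),(0,0,560,420),1)
"
```

```text
time: 12.75
tool_pos: [0.4787, -0.2722, 0.2446]
tool_rot: [-0.0, 0.991, -0.137, -0.001]
contact_force: [1.2, 0.0, 0.3]
gripper_width: 0.997
time: 13.08
tool_pos: [0.4753, -0.2885, 0.2457]
tool_rot: [-0.001, 0.986, -0.167, -0.0]
contact_force: [0.8, -0.2, -0.2]
gripper_width: 1.001
t 13.08 tcp [ 0.4753 -0.2885  0.2457] yaw -19.2 F [ 0.8 -0.2 -0.2] tau [ 0.01 -0.01  0.  ] w 1.001
 shift cm [ 0.01  0.06 -0.43] turn units -0.00 tilt 0.07
```

View pics/w12d.png

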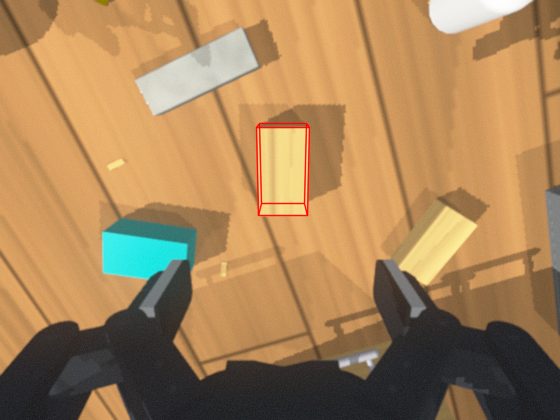

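```bash
python3 -m crank '[[0,0,1.5,0],[0,0.05,3,0],[0,0,3.5,0],[0,0,3.5,0],[0,0,3.5,0],[0,0,3.5,0],[0,0,2.2,0],[0,0,1.2,0],[0,0,0.4,0],[0,0,0,0]]'
python3 -c "
from h import *
t=np.load('b.npy');go([*t[:2],.009],np.degrees(t[2]))
grab('wrist','w13')
"
```

```text
time: 13.97
tool_pos: [0.4753, -0.2887, 0.023]
tool_rot: [-0.0, 0.986, -0.166, -0.0]
contact_force: [0.9, -0.5, 0.2]
gripper_width: 1.001
t 13.97 tcp [ 0.4753 -0.2887  0.023 ] yaw -19.14 F [ 0.9 -0.5  0.2] tau [-0.02  0.01 -0.05] w 1.001
 shift cm [-0.    0.04  1.4 ] turn units 0.01 tilt 0.06
```

View pics/w13.png

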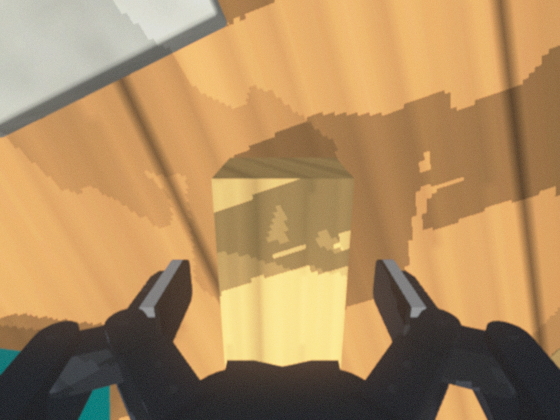

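```bash
python3 -m crank '[[0,0,0.7,0],[0,0,0.5,0],[0,0,0.2,0],[0,0,0,0]]' && python3 -m crank '[[0,0,0,0],[0,0,0,0],[0,0,0,0],[0,0,0,0],[0,0,0,0],[0,0,0,0]]' 0
python3 -c "
from h import *
t=np.load('b.npy');go([*t[:2],.009],np.degrees(t[2]))
grab('wrist','w14');draw('w14','w14c',[],(180,130,200,150),4)
s=manip.state();M=R.from_quat(np.roll(s['tool_rot'],-1)).as_matrix()
print(0.085*s['gripper_width'])
"
```

```text
time: 14.35
tool_pos: [0.475, -0.2895, 0.0092]
tool_rot: [-0.0, 0.986, -0.167, -0.0]
contact_force: [0.2, -0.9, -0.3]
gripper_width: 1.003
time: 14.85
tool_pos: [0.4755, -0.2899, 0.0099]
tool_rot: [0.0, 0.986, -0.167, 0.0]
contact_force: [0.4, -0.4, 2.8]
gripper_width: 0.644
t 14.85 tcp [ 0.4755 -0.2899  0.0099] yaw -19.21 F [ 0.4 -0.4  2.8] tau [0.02 0.08 0.  ] w 0.644
 shift cm [-0.06 -0.07  0.09] turn units -0.00 tilt 0.06
0.05517140066968135
```

View pics/w14c.png

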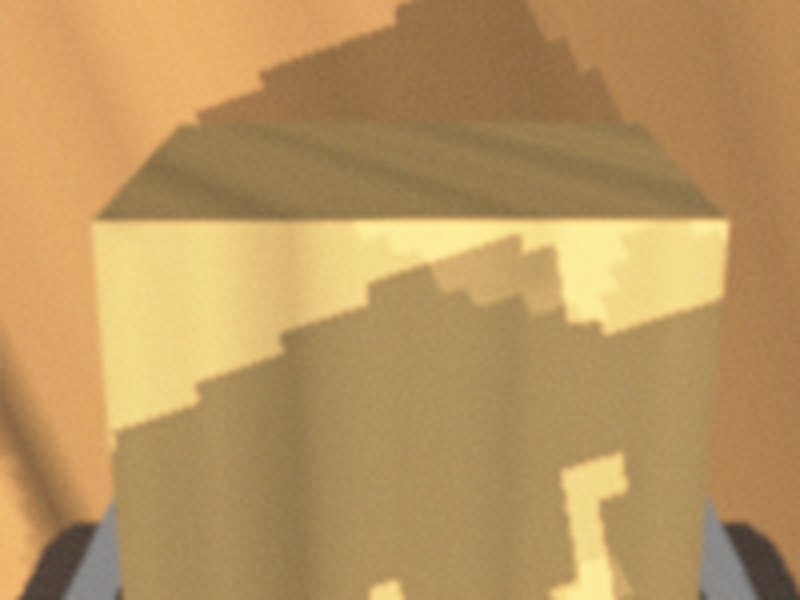

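```bash
python3 -c "
from h import *
s=manip.state();M=R.from_quat(np.roll(s['tool_rot'],-1)).as_matrix()
for u,v,z in((203,184.7,.045),(361.7,184.5,.045),(225.5,161,.0),(340,161,.0)):
    print((M.T@(at_z('w14',u,v,z)-s['tool_pos'])*1000).round(1))
b=np.load('b.npy');print('topfit',(M.T@(np.array([*b[:2],.0])-s['tool_pos'])*1000).round(1))
p=np.load('p.npy'); print(p)
"
```

```text
[-27.7 -50.4 -35.2]
[ 27.8 -50.5 -35.1]
[-27.5 -49.9   9.8]
[ 28.  -50.    9.9]
topfit [-0.6 -0.7  9.9]
[ 0.51027266  0.31056858 -0.14603032]
```

```bash
python3 -m crank '[[0,0,-0.3,0],[0,0,-0.8,0],[0,0,-1.8,0],[0,0,-2.8,0],[0,0,-3.5,-0.3],[0,0,-3.5,-0.3],[0,0,-3.5,-0.3],[0,0,-3.5,-0.3],[0,0,-3,-0.3],[0,0,-2,-0.3]]'
python3 -m crank '[[0,0,-0.6,0],[0,0,0,0]]'
python3 -c "
from h import *
p=np.load('p.npy');a=p[2];ty=np.array([np.sin(a),-np.cos(a)])
go([.42,0,.26],np.degrees(a)); go([*(p[:2]+.1*ty),.26],np.degrees(a))
print((p[:2]+.1*ty))
grab('wrist','w15')
"
```

```text
time: 15.73
tool_pos: [0.4756, -0.2898, 0.2605]
tool_rot: [0.001, 0.997, -0.072, 0.002]
contact_force: [0.5, -0.5, -2.7]
gripper_width: 0.649
time: 15.9
tool_pos: [0.4756, -0.2899, 0.2644]
tool_rot: [0.001, 0.997, -0.074, 0.001]
contact_force: [0.3, -0.1, -1.8]
gripper_width: 0.65
t 15.9 tcp [ 0.4756 -0.2899  0.2644] yaw -8.45 F [ 0.3 -0.1 -1.8] tau [-0.01  0.02  0.03] w 0.65
 shift cm [ -9.77 -27.86   0.36] turn units -0.01 tilt 0.21
t 15.9 tcp [ 0.4756 -0.2899  0.2644] yaw -8.45 F [ 0.3 -0.1 -1.8] tau [-0.01  0.02  0.03] w 0.65
 shift cm [ -5.39 -49.9    0.33] turn units -0.01 tilt 0.21
[0.49572147 0.21163293]
```

View pics/w15.png

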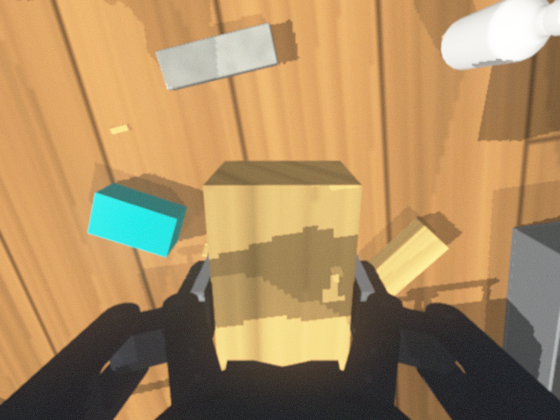

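```bash
python3 -m crank '[[-0.4,-0.8,0,0],[-0.8,-1.8,0,0],[-1,-2.8,0,0],[-1.2,-3.3,0,0],[-1.3,-3.3,0,0],[-1.3,-3.3,0,0],[-1.2,-3.3,0,0],[-1,-3.3,0,0],[-0.6,-3.3,0,0],[-0.3,-3.3,0,0]]'
python3 -m crank '[[0,-3.3,0,0],[0.2,-3.3,0,0],[0.4,-3.3,0,0],[0.6,-3,0,0],[0.7,-3,0,0],[0.7,-2.4,0,0],[0.6,-1.6,0,0],[0.5,-0.8,0,0],[0,0,0,0]]'
python3 -c "
from h import *
p=np.load('p.npy');a=p[2];ty=np.array([np.sin(a),-np.cos(a)])
go([*(p[:2]+.1*ty),.13],np.degrees(a))
grab('wrist','w16')
"
```

```text
time: 16.78
tool_pos: [0.4245, 0.0078, 0.2594]
tool_rot: [-0.0, 0.997, -0.074, -0.002]
contact_force: [0.6, -0.5, -2.2]
gripper_width: 0.646
time: 17.53
tool_pos: [0.4928, 0.206, 0.2597]
tool_rot: [0.001, 0.997, -0.073, -0.002]
contact_force: [-0.2, 0.3, -1.8]
gripper_width: 0.645
t 17.53 tcp [0.4928 0.206  0.2597] yaw -8.32 F [-0.2  0.3 -1.8] tau [-0.04  0.01  0.02] w 0.645
 shift cm [ 0.26 -0.62 12.97] turn units 0.01 tilt 0.25
```

View pics/w16.png

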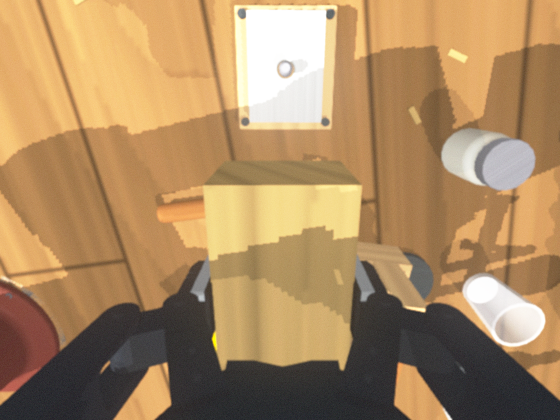

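```bash
python3 -m crank '[[0.25,-0.6,1,0],[0,0,2,0],[0,0,2.8,0],[0,0,3,0],[0,0,3,0],[0,0,2,0],[0,0,1.2,0],[0,0,0.5,0],[0,0,0,0]]'
python3 -c "
from h import *
p=np.load('p.npy');a=p[2];ty=np.array([np.sin(a),-np.cos(a)])
go([*(p[:2]+.1*ty),.13],np.degrees(a))
grab('wrist','w17');seg=box(*p,.11,.13,0,.018)+box(*p,.08,.11,.03,.038,(255,0,0))+box(*p,.008,.008,.038,.057,(0,200,0))
draw('w17','w17d',seg,(130,0,280,210),2.8)
draw('w17','w17c',[],(180,0,200,150),4)
"
```

```text
time: 18.33
tool_pos: [0.4962, 0.21, 0.1061]
tool_rot: [0.0, 0.997, -0.074, -0.001]
contact_force: [0.2, -0.9, -2.3]
gripper_width: 0.647
t 18.33 tcp [0.4962 0.21   0.1061] yaw -8.46 F [ 0.2 -0.9 -2.3] tau [-0.   -0.06 -0.05] w 0.647
 shift cm [-0.08 -0.15 -2.39] turn units -0.02 tilt 0.12
```

View pics/w17d.png

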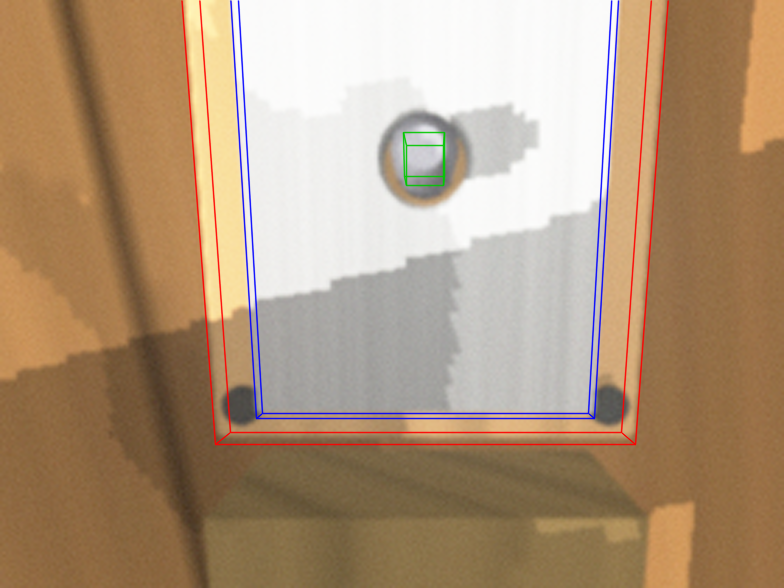

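View pics/w17c.png

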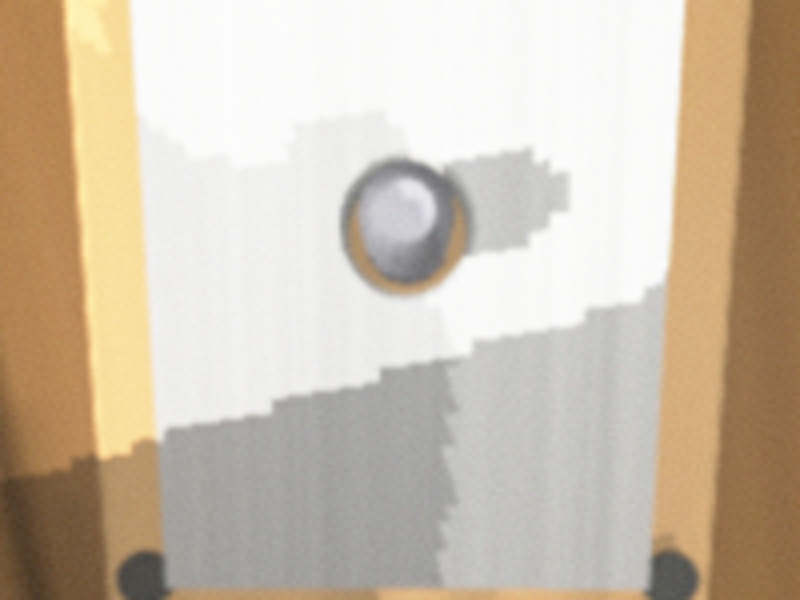

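```bash
python3 -c "
from h import *
s=manip.state();M=R.from_quat(np.roll(s['tool_rot'],-1)).as_matrix()
cv=lambda cx,cy:((cx+.5)/4-.5+180,(cy+.5)/4-.5)
for nm,c,z in(('pintip',(398,208),.057),('padhole',(405,226),.038),('pad L',(163,585),.038),('pad R',(652,583),.038)):
    w=at_z('w17',*cv(*c),z);print(nm,w.round(4),(M.T@(w-s['tool_pos'])*1000).round(1))
p=np.load('p.npy');a=p[2];ty=np.array([np.sin(a),-np.cos(a)])
go([*p[:2],.1061],np.degrees(a))
"
```

```text
pintip [0.5095 0.3123 0.057 ] [  -2.9 -102.5   50.7]
padhole [0.5103 0.312  0.038 ] [  -2.  -102.3   69.7]
pad L [0.4627 0.264  0.038 ] [-42.1 -48.   69.7]
pad R [0.5427 0.2526 0.038 ] [ 38.7 -48.4  69.7]
t 18.38 tcp [0.4972 0.2104 0.1077] yaw -8.45 F [ 0.4  0.5 -1.4] tau [ 0.05 -0.02 -0.02] w 0.644
 shift cm [ -0.18 -10.1    0.16] turn units -0.01 tilt 0.02
```

```bash
python3 -m crank '[[-0.1,-0.6,0,0],[-0.1,-1.4,0,0],[0,-1.8,0,0],[0,-1.8,0,0],[0,-1.8,0,0],[0,-1.5,0,0],[0,-0.8,0,0],[0,-0.4,0,0],[0,0,0,0],[0,0,0,0]]'
python3 -c "
from h import *
p=np.load('p.npy');a=p[2]
go([.510,.311,.0672],np.degrees(a))
grab('scene','s18');draw('s18','s18c',[],(290,90,130,110),6);grab('top','t18');grab('wrist','w18')
go([.510,.311,.0672],np.degrees(a))
"
```

```text
time: 19.22
tool_pos: [0.5097, 0.3107, 0.1073]
tool_rot: [0.0, 0.997, -0.073, -0.0]
contact_force: [0.5, 0.4, -2.9]
gripper_width: 0.647
t 19.22 tcp [0.5097 0.3107 0.1073] yaw -8.4 F [ 0.5  0.4 -2.9] tau [-0.03 -0.05  0.02] w 0.647
 shift cm [ 0.03 -0.03  4.01] turn units -0.01 tilt 0.03
t 19.37 tcp [0.5097 0.3102 0.1072] yaw -8.46 F [-0.5 -0.4 -2.4] tau [ 0.01 -0.04  0.01] w 0.648
 shift cm [ 0.02 -0.09  4.  ] turn units -0.01 tilt 0.03
```

View pics/s18c.png

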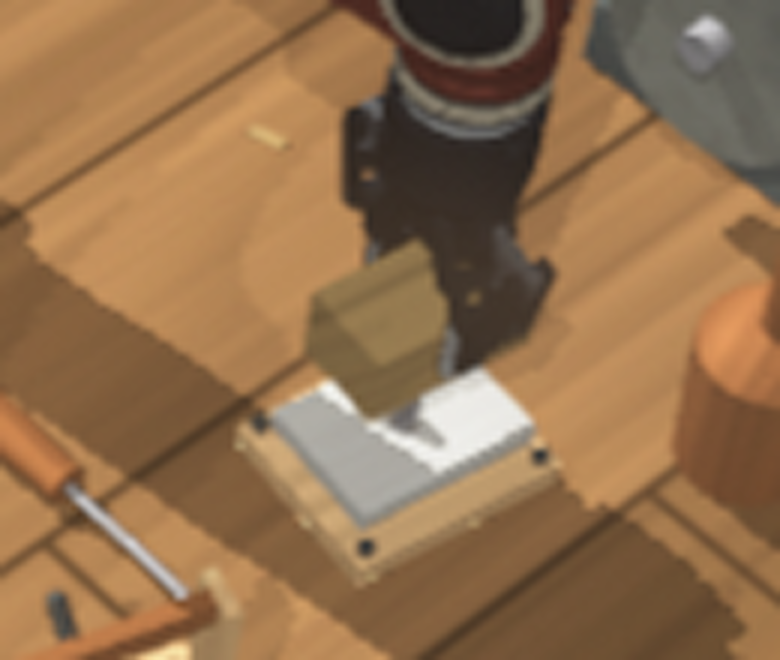

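View pics/w18.png

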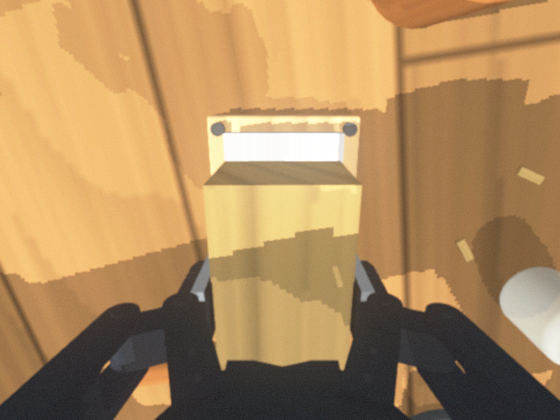

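```bash
python3 -m crank '[[0,-0.06,0.8,0],[0,0,1.2,0],[0,0,1,0],[0,0,0.5,0],[0,0,0.1,0],[0,0,0,0]]'
python3 -m crank '[[0,0,0.2,0],[0,0,0,0]]'
python3 -m crank '[[0,0,0.2,0],[0,0,0,0]]'
python3 -c "
from h import *
go([.510,.311,.0569])"
```

```text
time: 19.87
tool_pos: [0.5092, 0.3111, 0.07]
tool_rot: [0.001, 0.997, -0.073, -0.001]
contact_force: [0.6, -0.4, -2.2]
gripper_width: 0.648
time: 20.03
tool_pos: [0.5101, 0.3116, 0.0695]
tool_rot: [-0.0, 0.997, -0.073, 0.0]
contact_force: [0.4, 0.2, -2.6]
gripper_width: 0.644
time: 20.2
tool_pos: [0.51, 0.3115, 0.0674]
tool_rot: [-0.0, 0.997, -0.073, 0.0]
contact_force: [0.4, -0.1, -1.7]
gripper_width: 0.644
t 20.2 tcp [0.51   0.3115 0.0674] yaw -8.41 F [ 0.4 -0.1 -1.7] tau [-0.04  0.03 -0.06] w 0.644
 shift cm [0.01 0.05 1.05]  tilt 0.02
```

```bash
python3 -m crank '[[0,0.03,0.2,0],[0,0,0,0]]'
python3 -m crank '[[0,0,0.2,0],[0,0,0,0]]'
python3 -m crank '[[0,0,0.2,0],[0,0,0,0]]'
```

```text
time: 20.37
tool_pos: [0.5097, 0.3111, 0.0651]
tool_rot: [0.0, 0.997, -0.073, -0.0]
contact_force: [-0.8, -0.3, -2.0]
gripper_width: 0.646
time: 20.53
tool_pos: [0.5096, 0.3111, 0.0629]
tool_rot: [0.0, 0.997, -0.073, -0.0]
contact_force: [-0.7, -0.2, -2.8]
gripper_width: 0.644
time: 20.7
tool_pos: [0.5096, 0.311, 0.0609]
tool_rot: [0.0, 0.997, -0.073, -0.0]
contact_force: [0.8, 0.1, -1.6]
gripper_width: 0.643
```

```bash
python3 -m crank '[[0,0,0.2,0],[0,0,0.2,0],[0,0,0.2,0],[0,0,0,0]]'
python3 -m crank '[[0,0,0.2,0],[0,0,0.2,0],[0,0,0.1,0],[0,0,0,0]]'
python3 -m crank '[[0,0,0.2,0],[0,0,0,0]]'
```

```text
time: 21.03
tool_pos: [0.5094, 0.311, 0.0546]
tool_rot: [0.0, 0.997, -0.073, -0.0]
contact_force: [-0.4, -0.8, -2.8]
gripper_width: 0.646
time: 21.37
tool_pos: [0.5096, 0.3111, 0.0499]
tool_rot: [0.0, 0.997, -0.073, -0.0]
contact_force: [-0.7, 0.2, -2.4]
gripper_width: 0.646
time: 21.53
tool_pos: [0.5097, 0.3111, 0.048]
tool_rot: [0.0, 0.997, -0.073, -0.0]
contact_force: [-1.3, 0.2, -2.4]
gripper_width: 0.645
```

```bash
python3 -m crank '[[0,0,0.2,0],[0,0,0,0]]'
python3 -m crank '[[0,0,0.2,0],[0,0,0,0]]'
python3 -m crank '[[0,0,0.2,0],[0,0,0,0]]'
python3 -m crank '[[0,0,0.2,0],[0,0,0,0]]'
```

```text
time: 21.7
tool_pos: [0.5098, 0.3112, 0.047]
tool_rot: [0.0, 0.997, -0.073, -0.0]
contact_force: [-3.2, -0.8, 5.3]
gripper_width: 0.645
time: 21.87
tool_pos: [0.5102, 0.3113, 0.0454]
tool_rot: [-0.0, 0.997, -0.073, 0.0]
contact_force: [-3.2, -1.4, 6.5]
gripper_width: 0.647
time: 22.03
tool_pos: [0.5103, 0.3115, 0.0438]
tool_rot: [-0.0, 0.997, -0.073, 0.0]
contact_force: [-4.2, -2.0, 7.5]
gripper_width: 0.646
time: 22.2
tool_pos: [0.5104, 0.3115, 0.0421]
tool_rot: [-0.0, 0.997, -0.073, 0.0]
contact_force: [-4.6, -2.5, 8.8]
gripper_width: 0.648
```

```bash
python3 -m crank '[[0,0,0.2,0],[0,0,0,0]]'
python3 -m crank '[[0,0,0.15,0],[0,0,0,0]]'
python3 -m crank '[[0,0,0.15,0],[0,0,0,0]]'
python3 -m crank '[[0,0,0.15,0],[0,0,0,0]]'
```

```text
time: 22.37
tool_pos: [0.5105, 0.3115, 0.0404]
tool_rot: [-0.0, 0.997, -0.073, 0.0]
contact_force: [-4.5, -2.6, 9.9]
gripper_width: 0.645
time: 22.53
tool_pos: [0.5106, 0.3116, 0.0398]
tool_rot: [-0.0, 0.997, -0.073, 0.0]
contact_force: [-6.5, -4.3, 14.1]
gripper_width: 0.646
time: 22.7
tool_pos: [0.5106, 0.3116, 0.0398]
tool_rot: [0.0, 0.997, -0.073, -0.0]
contact_force: [-10.4, -6.5, 21.2]
gripper_width: 0.649
time: 22.87
tool_pos: [0.5107, 0.3116, 0.0398]
tool_rot: [0.0, 0.997, -0.073, -0.0]
contact_force: [-14.2, -7.6, 29.9]
gripper_width: 0.649
```

```bash
python3 -m crank '[[0,0,-0.08,0],[0,0,0,0],[0,0,0,0],[0,0,0,0]]'
python3 -c "
from h import *
go([.510,.311,.0398],np.degrees(np.load('p.npy')[2]))
grab('scene','s19');draw('s19','s19c',[],(290,90,130,110),6);grab('wrist','w19');grab('top','t19');draw('s19','s19h',[],(250,150,100,110),6)
p=np.load('p.npy');draw('w19','w19d',box(*p,.11,.13,0,.018)+box(*p,.056,.1,.03,.075,(255,0,0)),(0,0,560,420),1)
go([.510,.311,.0398])
"
```

```text
time: 23.2
tool_pos: [0.5106, 0.3116, 0.0398]
tool_rot: [0.0, 0.997, -0.073, -0.0]
contact_force: [-12.2, -6.3, 24.8]
gripper_width: 0.647
t 23.2 tcp [0.5106 0.3116 0.0398] yaw -8.4 F [-12.2  -6.3  24.8] tau [-1.02  2.3  -0.04] w 0.647
 shift cm [-0.05  0.07 -0.  ] turn units -0.00 tilt 0.02
t 23.35 tcp [0.5106 0.3116 0.0398] yaw -8.4 F [-12.5  -6.9  24.3] tau [-1.01  2.26 -0.04] w 0.648
 shift cm [-0.05  0.07 -0.  ]  tilt 0.02
```

View pics/s19c.png

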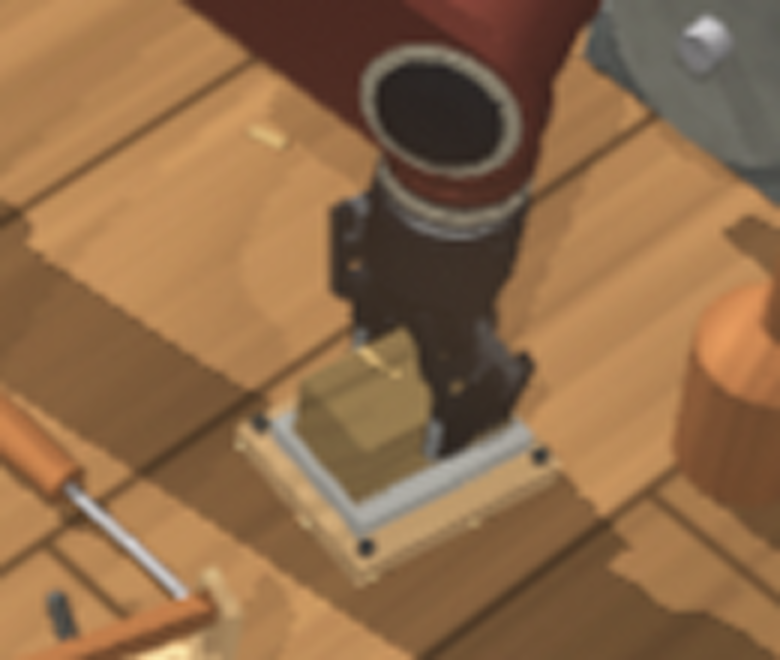

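View pics/s19h.png

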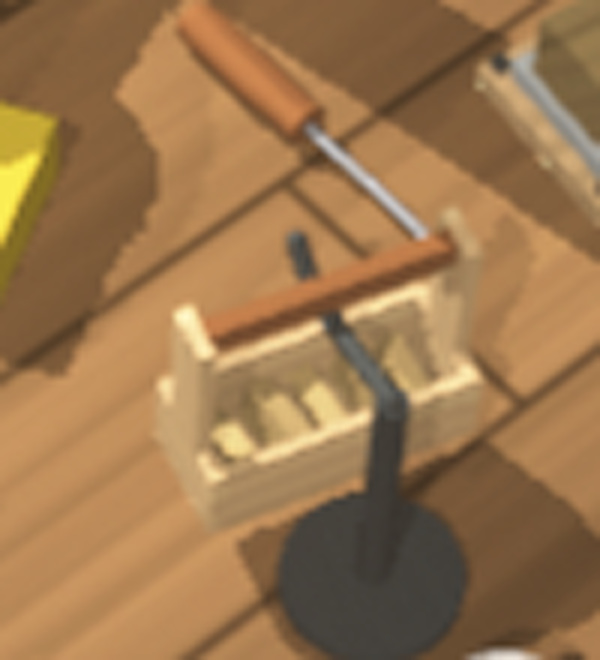

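View pics/w19d.png

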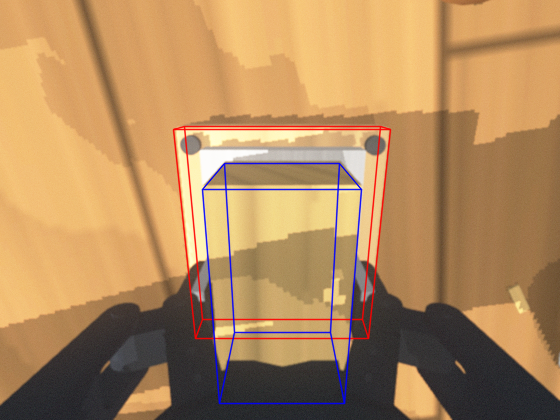

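View pics/s19.png

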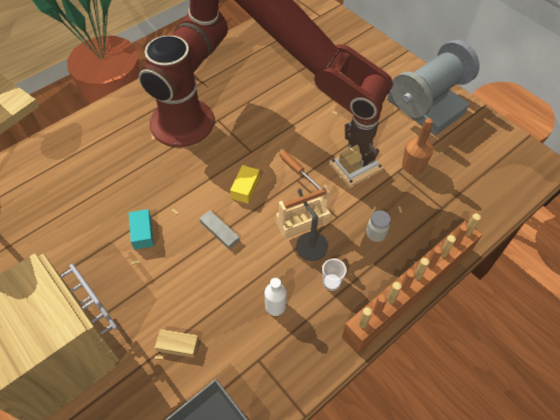

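```bash
python3 -c "
from h import *
a=draw('w18','x',[],(190,150,190,60),4);b=draw('w19','x',[],(190,150,190,60),4)
cv2.imwrite('pics/cmp.png',np.vstack([a,b]))
p=np.load('p.npy')
# scene: predicted pad outlines pressed vs not
A=draw('s19','x',box(.5106,.3116,p[2],.056,.1,.030,.075),(320,130,75,65),5)
B=draw('s19','x',box(.5106,.3116,p[2],.056,.1,.033,.078),(320,130,75,65),5)
cv2.imwrite('pics/cmp2.png',np.hstack([A,B]))
"
```

```text
(no output)
```

View pics/cmp.png

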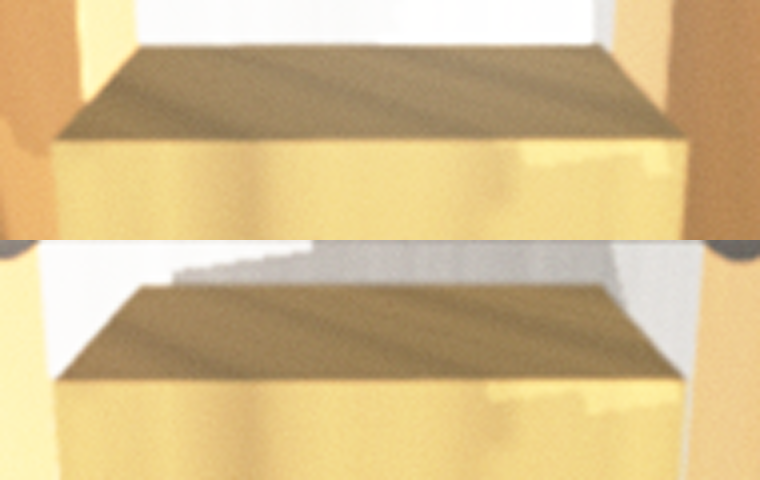

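View pics/cmp2.png

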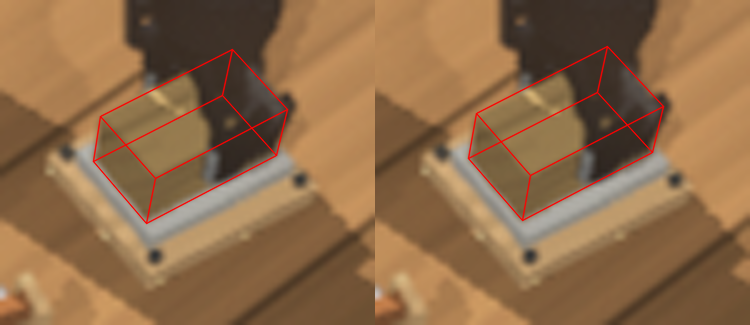

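```bash
python3 -c "
from h import *
go([.510,.311,.0398]); print(manip.job_done()); go([.510,.311,.0398])"
```

```text
t 23.35 tcp [0.5106 0.3116 0.0398] yaw -8.4 F [-12.5  -6.9  24.3] tau [-1.01  2.26 -0.04] w 0.648
 shift cm [-0.05  0.07 -0.  ]  tilt 0.02
the job is handed in; nothing more can be done
None
the job is handed in; nothing more can be done
```

I hung the tote on the hook, let it go, and then pressed the blank down over the pin. I handed the job in at 23.4 s while still holding the blank pressed down.

- **Tote:** I held the bar about 25 mm off its middle so the fingers cleared the hook, and kept the tote upright throughout. It came to rest at the height I expected, and the last scene picture shows it hanging level with the hook under the middle of the bar. My two estimates of the bar's middle differed by 2–3 mm, so I set it between them.
- **Blank:** I took the plain beech block the tote had stood on, not the teal or yellow one. It went over the pin without touching until it met the pad, lined up to within about half a degree. The last wrist picture shows no slip in the grip.
- **Pad:** The push rose from about 8 N to 12 N, allowing for the 2.4 N held weight, then stopped dead at 8 mm of travel. That matches the given stop.
- **Forces at hand-in:** I eased off from about 30 N to a steady 24 N. About 14 N of sideways push on the tool remained, probably the blank leaning on the pin or on friction. The pose was not moving.
- **Other things:** None of the bystanders was touched or looks moved in the last picture.

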